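Dock the drilling carrier and crank its lock bolt

TASK

Slide the wide aluminium carrier plate (not the narrow one) along the bench, nose first, into the dock's slot until it is fully home against the end stop, without lifting it. Then turn the dock's hand crank clockwise, two full turns to its stop, so that the lock bolt goes home in the plate's notch. Leave everything else on the bench where it is.

Things in the scene. Friction and masses are not known exactly. Their poses are not given: they have to be found in the camera images.
- carrier: Wide carrier: bare aluminium plate lying on the bench, 110 long (x) x 92 wide (y) x 12 mm, 0.3 kg; too wide to grip: push it. Origin: centre of its underside. +x is its nose, with two corners rounded (10 mm radius); the rear edge at x = -55 mm is square. Each long side has a notch 10 mm deep from x = 2 to 18 mm. A 52 mm brass disc lies on its middle, 3 mm high.
- narrow: The narrow carrier, a bystander that stays where it is: the same kind of aluminium plate, 100 long (x) x 68 wide (y) x 12 mm, with a 36 mm brass disc. Origin: centre of its underside.
- dock: Aluminium dock fixed to the bench. Origin: centre of the slot's mouth, at bench level; +x points into the slot. Slot: x = 0 to the end stop at 80 mm, 96 mm wide (y +-48), 16 mm high, floor = bench. Two lips over |y| = 36 to 70 mm, top at 24 mm, open between. Flared guides, 20 mm high, reach out to x = -27 mm and open to |y| = 60 mm. Gearbox: x 17 to 83, y 70 to 132, 40 mm high.
- home (a point): Where the carrier's origin belongs: x = 25, y = 0, z = 0 mm of the dock, axes as the dock's. There the nose touches the end stop and the rear 30 mm of the plate stay outside the mouth.
- crank_axis (a point): Point on the crank's upright axis, 75 mm above the bench, at x = 55, y = 105 mm of the dock.
- crank_handle (a point): Centre of the crank's upright black handle, a freely spinning round grip of 16 mm diameter, from 55 to 93 mm above the bench (this point 75 mm), 38 mm from the axis. Below it the flat crank arm sweeps at 46 to 53 mm.
- crank (a joint): Crank angle in rad, growing clockwise seen from above; 0 = bolt fully drawn back, 12.57 = two full turns; end stop at 12.9. It starts between 0 and 1.2. At 0 the arm points along the dock's +x. Turning takes about 0.05 N m.
- bolt (a joint): Travel in m of the steel lock bolt (10 mm wide, 8 mm high, centred at dock x = 35 mm) out of the +y rail into the slot; geared to the crank, 1.1 mm per rad: 0 = drawn back 1.5 mm inside the rail, 0.0138 = after two turns, about 8 mm deep in the carrier's notch if the carrier is home.
- oil: Bystander: amber glass jar, 36 mm diameter, 60 mm high, origin at its foot.
- loupe: Bystander: black loupe, 34 mm diameter, 30 mm high, origin at its foot.
- blower: Bystander: black rubber blower bulb, 48 mm diameter, 75 mm high with nozzle, origin at its foot.
- dish: Bystander: small glass dish, 60 mm diameter, 22 mm high, origin at its foot.
- driver: Bystander: grey screwdriver lying on the bench, 130 mm long along its x.
- ringblock: Bystander: round brass block, 56 mm diameter, 30 mm high, origin at its foot.

How it is judged (in metres and radians):
On the way, in this order (a step that is already met when the one before it is completed fails the run):
1. The wide carrier lies home in the slot: within 4 mm along and across, within 0.06 rad, flat on the bench, the bolt still drawn back (travel under 3 mm), for 0.3 s (x of carrier in the frame of dock between 0.021 and 0.029 m and y of carrier in the frame of dock between -0.004 and 0.004 m and angle between the x axis of carrier and the x axis of dock, either way round below 0.06 rad and height (world z) of carrier below 0.004 m and value of joint bolt below 0.003 m), for 0.3 s.
2. After that the crank has passed one full turn (over 7.5 rad) with the carrier still home (x of carrier in the frame of dock between 0.021 and 0.029 m and y of carrier in the frame of dock between -0.004 and 0.004 m and angle between the x axis of carrier and the x axis of dock, either way round below 0.06 rad and height (world z) of carrier below 0.004 m and value of joint crank above 7.5 rad).
At the end, for the whole second after the job is handed in: The wide carrier is home in the dock (within 4 mm along and across, within 0.06 rad, flat on the bench) and at rest, and the crank stands at two turns (over 12.2 rad) with the bolt more than 12.5 mm out, in the notch (x of carrier in the frame of dock between 0.021 and 0.029 m and y of carrier in the frame of dock between -0.004 and 0.004 m and angle between the x axis of carrier and the x axis of dock, either way round below 0.06 rad and height (world z) of carrier below 0.004 m and value of joint crank above 12.2 rad and value of joint bolt above 0.0125 m and linear speed of carrier below 0.01 m/s); the robot touches nothing.
It fails at once if The wide carrier is lifted or tipped: more than 8 mm off the bench or tilted more than 0.12 rad (height (world z) of carrier above 0.008 m or angle between carrier's own z axis and vertical above 0.12 rad).
It fails at once if A bystander is disturbed: the narrow carrier, jar, loupe, blower, dish, screwdriver or brass block moved more than 12 mm (distance of any of narrow, oil, loupe, blower, dish, driver, ringblock from where it was at the start of the episode above 0.012 m).
It also fails if it takes over 72 s, if anything falls off the work surface, if the arm or the gripper's body presses on something with over 40 N, if the wrist force passes 120 N, or if a joint passes its speed limit or range.

ROBOT

A 6-joint arm with a two-finger parallel gripper is mounted at the origin on the work surface. World frame = base frame: x ahead of the robot, y to its left, z up, the work surface at z = 0. Lengths are in mm, angles in rad, forces in N, time in s.
With the tool pointing down it reaches from about 275 to 1000 mm from the base axis. Payload 8.4 kg.
Tool frame: the origin (TCP) lies between the finger pads; the fingertips stand 25 mm ahead of it and the grasp point (between the pads) lies 6 mm ahead of it; z points along the fingers, y is the line along which they close (so a half turn about z gives the same grasp; the last joint's range is limited). The gripper opens to 85 mm and grips with 20 to 120 N. Pads are 22 mm wide; open, the fingers measure 114 mm over their backs; the gripper's body (76 mm by 85 mm) begins 54 mm behind the grasp point. The pads swing forward as they close: fully open they stand 13 mm farther back than shut.
Start: joints at [-1.319, 0.353, 1.633, -0, 1.155, -0.002], TCP at [156.926, -604.981, 228.681] pointing down, gripper open.
Joint ranges: [-2.63, 2.63], [-0.92, 2.1], [0.06, 2.66], [-1.3, 4.44], [0, 2.69], [-3.02, 3.02]. Speed limits (rad/s): [2.22, 2.22, 2.79, 3.14, 3.14, 3.14].

INTERFACE

Orientations are given as [roll, pitch, yaw] about the fixed x, y, z axes, in that order (R = Rz(yaw) Ry(pitch) Rx(roll)).
In Python, from rig import r, eyes, workorder gives the robot as it stands. The module is installed in compiled form; this text tells all that it offers.
- The arm moves only by the tool step_arm, never from a script. Its argument "moves" is a list of rows, each an object of numbers: "tx", "ty", "tz": the shift along the tool's x, y, z scaled (see below); "ax", "ay", "az": the turn, a rotation vector about the tool's x, y, z scaled (see below). In form: [{"tx": .., "ty": .., "tz": .., "ax": .., "ay": .., "az": ..}, ...]. A call has 1 to 5 rows; each row shifts and turns the commanded pose from where the row before left it, along the tool's axes as they then stand; what a row does not reach is not made up. The controller multiplies each number of a shift by 25 mm and each number of a turn by 90 degrees. A row lasts 1/8 s, in which the tool goes at most 62.5 mm and 10.7 degrees, less where a joint would pass 70% of its speed; a pose out of reach is approached as far as the arm can. A call with a number of a shift or a turn outside -1 to 1 is refused whole. A call with a gripper value outside its range is refused whole. "gripper" is the opening, from 0 (shut) to 1 (fully open), set as the call begins (left out, the last holds). The fingers move at their own pace and stop on an object; "newtons" is the grip in N (left out, the last holds). Time passes only in rows, so rows that do not move let the fingers close. It gives the time, the measured TCP pose, the force, the opening and the grip force at its end, in the units of the state.
- r.sense(): the state, without advancing time (a new reading comes with each control period).
- eyes.grab_frame(name): name is "scene" or "side" or "wrist"; returns (picture, depth): 480x640x3 uint8, red, green, blue; 480x640 float32, mm along the optical axis (not along the pixel's ray), 0 where there is no reading.
- eyes.camera_info(name): a dict with "intrinsics" (3x3 intrinsics, pixels), "cam_to_world" (4x4, takes a point from camera to world coordinates). Camera axes: x right, y up, looking along -z (the intrinsics and any distortion apply to the point x, -y, -z); pixel columns grow to the right and rows downward; lengths in mm; the calibration is good to about 2 mm. A picture is of the moment at which its call begins: read the wrist's pose just before it. camera_info takes no time and is no camera call; for the wrist camera it gives the pose at the moment of the call.
- workorder.sign_off(): hands the job in; it is judged then, once.
The state is a dict: "clock": time; "qpos": joint angles; "qvel": joint speeds; "joint_efforts": joint torques, N m; "eef_pos": TCP position; "tcp_rot": TCP orientation; "contact_force": force on the tool from outside, world axes, zero at the start; "wrist_torque": the same for the moment, N m; "opening": opening from 0.0 (shut) to 1.0 (fully open); "grasp_force": force on a finger pad.
Only numpy, scipy, OpenCV 4.12 (cv2) and the standard library are available. Lean on these libraries where they do the work, as an engineer would, in place of code of your own. Each camera call takes 0.05 s, during which the arm holds its last target. There are 200 camera calls.

## Working session

There is one attempt and no reset: what is moved stays moved. The work goes in short steps, Python scripts to look and compute and a tool call to move; the robot and the scene stay as the last step left them, time stands still between calls to the robot, and variables do not carry over. Pictures are saved under pics/ and viewed, at most 10 in all, crops included, and the job is handed in when it is done.

Besides the shell and the picture viewer there is one more tool, called as name([rows], argument=value, ...), one row to a line, values as JSON. step_arm: Moves the arm, as the interface text tells. Its arguments: {"type":"object","properties":{"moves":{"type":"array","items":{"type":"object","properties":{"tx":{"type":"number"},"ty":{"type":"number"},"tz":{"type":"number"},"ax":{"type":"number"},"ay":{"type":"number"},"az":{"type":"number"}}}},"gripper":{"type":"number"},"newtons":{"type":"number"}},"required":["moves"]}

```bash
mkdir -p pics; cat > h.py <<'E'
import numpy as np, cv2
from rig import r, eyes, workorder
def grab(n,fn):
    ci=eyes.camera_info(n); p,d=eyes.grab_frame(n)
    cv2.imwrite(f'pics/{fn}.png',p[:,:,::-1]); np.savez(f'pics/{fn}.npz',p=p,d=d,K=ci['intrinsics'],T=ci['cam_to_world'])
def load(fn): return np.load(f'pics/{fn}.npz')
def cloud(f):
    K=f['K'];d=f['d'];v,u=np.mgrid[0:480,0:640]
    c=np.stack([(u-K[0,2])/K[0,0]*d,-(v-K[1,2])/K[1,1]*d,-d],-1)
    return c@f['T'][:3,:3].T+f['T'][:3,3]
def ray(f,u,v,z):
    K=f['K'];T=f['T'];w=T[:3,:3]@np.array([(u-K[0,2])/K[0,0],-(v-K[1,2])/K[1,1],-1])
    return T[:3,3]+w*(z-T[2,3])/w[2]
E
python3 - <<'E'
from h import *
for n in ['scene','side','wrist']:
    grab(n,n+'0'); f=load(n+'0'); print(n,eyes.camera_info(n).keys(),f['T'].round(3).tolist(),f['K'].tolist())
print(r.sense())
E
```

```text
scene dict_keys(['intrinsics', 'cam_to_world']) [[0.297, -0.656, 0.694, 1223.487], [0.955, 0.202, -0.218, -284.879], [0.003, 0.727, 0.687, 752.052], [0.0, 0.0, 0.0, 1.0]] [[510.7652498162201, 0.0, 314.1887900103466], [0.0, 510.7652498162201, 232.38817531717996], [0.0, 0.0, 1.0]]
side dict_keys(['intrinsics', 'cam_to_world']) [[-0.93, 0.23, -0.286, 209.948], [-0.368, -0.604, 0.708, 730.38], [-0.01, 0.763, 0.646, 822.978], [0.0, 0.0, 0.0, 1.0]] [[528.5583702458867, 0.0, 319.1136205262169], [0.0, 528.5583702458867, 235.99366094669193], [0.0, 0.0, 1.0]]
wrist dict_keys(['intrinsics', 'cam_to_world']) [[0.251, 0.934, 0.254, 221.109], [-0.968, 0.243, 0.064, -588.751], [-0.002, -0.262, 0.965, 373.54], [0.0, 0.0, 0.0, 1.0]] [[389.6703873747744, 0.0, 316.9169014041952], [0.0, 389.6703873747744, 239.47135135436798], [0.0, 0.0, 1.0]]
{'clock': 0.15, 'qpos': array([-1.31940173e+00,  3.53519842e-01,  1.63394894e+00, -1.53144822e-05,
        1.15518746e+00, -2.41763655e-03]), 'qvel': array([ 5.17709061e-04, -5.31630792e-04, -4.55637965e-03,  3.87496447e-04,
        3.79524518e-07,  2.22948802e-03]), 'joint_efforts': array([-3.30276616e-04, -6.05639291e+01, -3.42334771e+01,  5.98115435e-06,
        6.18338803e-03,  4.02666922e-05]), 'eef_pos': array([ 156.83098936, -604.63546124,  228.12105718]), 'tcp_rot': array([-3.14052904e+00,  1.14327984e-05,  2.53818434e-01]), 'contact_force': array([ 0.11600871,  0.18421825, -0.22963844]), 'wrist_torque': array([-0.00154442,  0.01372311,  0.00667745]), 'grasp_force': 0.0, 'opening': 1.0027409498107414}
```

View pics/scene0.png

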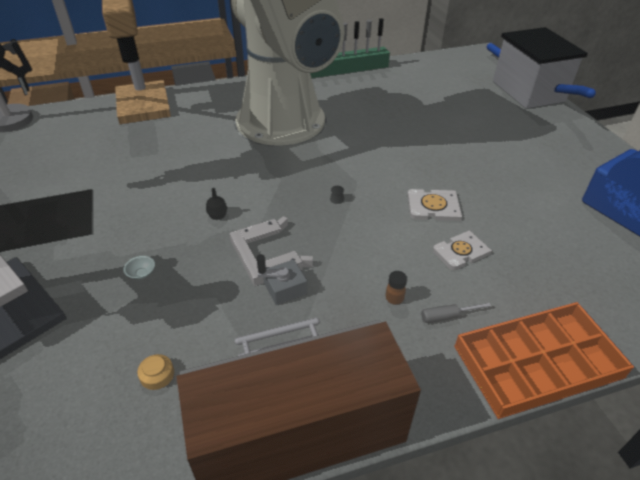

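The dock is at about (270,258) px, with its mouth facing right. The wide carrier is at (435,203), the narrow one at (462,248), the jar at (397,287) and the loupe at (337,194).

```bash
python3 - <<'E'
from h import *
f=load('scene0'); p=f['p'][:,:,::-1]
cv2.imwrite('pics/c1.png',cv2.resize(p[180:310,215:505],(800,359),interpolation=cv2.INTER_CUBIC))
P=cloud(f)
for n,u,v in [('wide disc',435,202),('narrow',461,247),('jar',397,278),('loupe',337,188),('blower',217,208),('crank handle',261,258),('gearbox',290,285),('dish',139,267)]:
    print(n,P[v,u].round(1), P[v-2:v+3,u-2:u+3,2].round(0).max())
E
```

```text
wide disc [464.9 237.6  16. ] 18.0
narrow [609.1 222.9  15.4] 18.0
jar [685.   41.   62.8] 64.0
loupe [372.   36.8  32.2] 33.0
blower [ 364.  -234.    34.4] 41.0
crank handle [ 594.7 -186.    94.4] 97.0
gearbox [ 625.1 -142.5   40. ] 752.0
dish [ 466.6 -408.7    9.4] 14.0
```

View pics/c1.png

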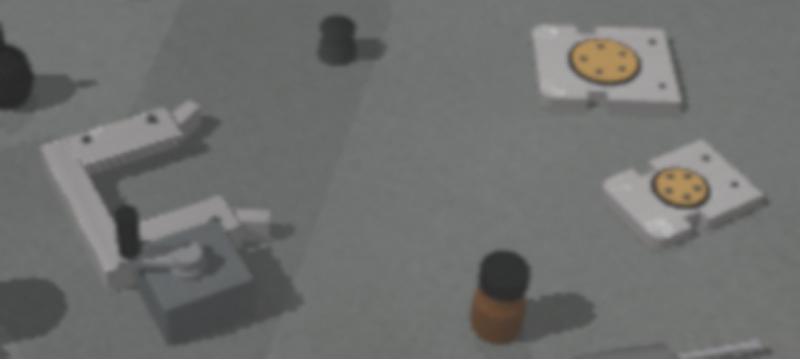

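View pics/side0.png

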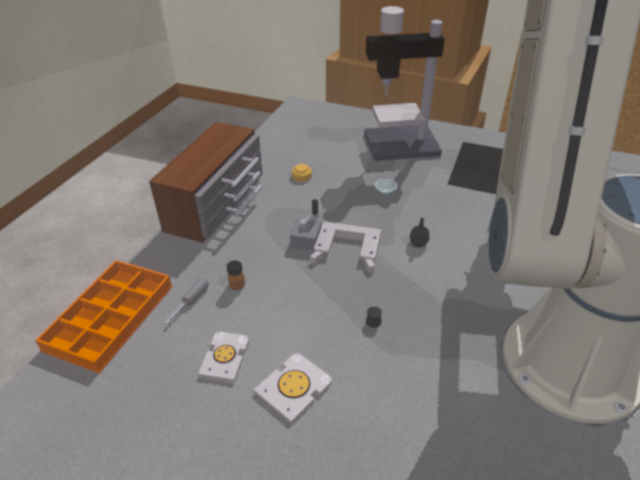

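```bash
cat > fit.py <<'E'
from h import *
from scipy.optimize import minimize
def top(fn,c,rad,z0,z1):
    P=cloud(load(fn)).reshape(-1,3); m=(np.hypot(*(P[:,:2]-c).T)<rad)&(P[:,2]>z0)&(P[:,2]<z1); return P[m]
def rect(Q):
    (c,s,a)=cv2.minAreaRect(Q[:,:2].astype(np.float32)); return np.round(c,1),np.round(s,1),round(a,1)
def wire(fn,w0,poly,z): pass
if __name__=='__main__':
  for fn in ['scene0','side0']:
    for n,c,R in [('wide',(465,238),90),('narrow',(609,223),80)]:
        Q=top(fn,c,R,7,22); print(fn,n,len(Q),np.median(Q[:,2]).round(1),rect(Q))
    for z0,z1 in [(20,29),(36,44),(85,100)]:
        Q=top(fn,(590,-150),140,z0,z1); print(fn,'dock',z0,len(Q),np.median(Q[:,2]).round(1),rect(Q),Q.mean(0).round(1))
E
python3 fit.py
```

```text
scene0 wide 1356 12.8 (array([461.6, 237. ]), array([110.9,  99.9]), 69.8)
scene0 narrow 1211 12.9 (array([609.4, 224.2]), array([ 71.4, 103.1]), 10.9)
scene0 dock 20 1068 24.3 (array([ 539.2, -143.7]), array([181.3, 126.1]), 8.6) [ 529.7 -165.6   24.2]
scene0 dock 36 666 40.1 (array([ 599.3, -145.9]), array([65.7, 65.9]), 6.7) [ 604.3 -142.8   40.1]
scene0 dock 85 69 92.4 (array([ 591. , -186.4]), array([16.3, 14.4]), 15.4) [ 593.2 -186.2   91.7]
side0 wide 2754 12.5 (array([461.7, 237. ]), array([112.5,  94.6]), 69.7)
side0 narrow 1583 12.6 (array([610.1, 224.2]), array([ 70. , 103.6]), 10.6)
side0 dock 20 858 24.1 (array([ 539.4, -149.8]), array([185.9, 125.8]), 23.7) [ 531.6 -158.9   23.9]
side0 dock 36 408 40.2 (array([ 597.4, -144.3]), array([63.4, 69.5]), 10.4) [ 594.5 -138.7   40.1]
side0 dock 85 38 91.3 (array([ 590. , -184.4]), array([15.5, 14.8]), 88.8) [ 588.9 -183.4   90.9]
```

```bash
cat > plan.py <<'E'
from h import *
def rows(pts, start=None):
    """pts: list of (x,y,z,yawdeg) targets, one row each; prints rows in tool axes (tool down: z=-world z)"""
    s=r.sense(); c=np.array([*s['eef_pos'],np.degrees(s['tcp_rot'][2])]) if start is None else np.array(start,float)
    out=[]
    for p in pts:
        p=np.array(p,float); d=p-c; a=np.radians(c[3]); ca,sa=np.cos(a),np.sin(a)
        dy=(d[3]+180)%360-180
        o=np.array([(ca*d[0]+sa*d[1])/25,(sa*d[0]-ca*d[1])/25,-d[2]/25,-dy/90]).round(3); out.append(o)
        # track what rounded rows do
        x,y=o[0]*25,o[1]*25
        c=np.array([c[0]+ca*x+sa*y,c[1]+sa*x-ca*y,c[2]-o[2]*25,c[3]-o[3]*90])
    return out,c
def show(pts,start=None):
    o,c=rows(pts,start)
    for i in range(0,len(o),5):
        print('['+','.join('{"tx":%g,"ty":%g,"tz":%g,"az":%g}'%tuple(q) for q in o[i:i+5])+']')
    print('end',c.round(2).tolist())
def lin(a,b,n): return [np.array(a,float)+(np.array(b,float)-a)*k/n for k in range(1,n+1)]
E
python3 - <<'E'
from plan import *
f=load('scene0');P=cloud(f)
for u,v in [(20,300),(60,310),(10,280),(50,200),(280,335),(180,375),(390,330),(217,195)]: print(u,v,P[v,u].round(0))
f=load('side0');P=cloud(f)
for u,v in [(400,140),(400,45),(390,20),(435,60),(370,45),(400,112),(425,240)]: print(u,v,P[v,u].round(0))
s=r.sense(); a=[*s['eef_pos'],np.degrees(s['tcp_rot'][2])]
show(lin(a,[470,-190,340,70],25))
E
```

```text
20 300 [ 499. -619.   21.]
60 310 [ 545. -548.   21.]
10 280 [ 535. -599.  109.]
50 200 [ 194. -589.    8.]
280 335 [ 698. -182.   -1.]
180 375 [ 825. -345.  149.]
390 330 [842. -51. 151.]
217 195 [ 273. -224.   -3.]
400 140 [ 503. -648.   20.]
400 45 [ 522. -616.  313.]
390 20 [ 550. -602.  378.]
435 60 [ 438. -684.  260.]
370 45 [ 592. -579.  317.]
400 112 [ 513. -652.  108.]
425 240 [ 330. -218.   24.]
[{"tx":0.652,"ty":-0.516,"tz":-0.179,"az":-0.025},{"tx":0.671,"ty":-0.491,"tz":-0.179,"az":-0.024},{"tx":0.689,"ty":-0.464,"tz":-0.179,"az":-0.025},{"tx":0.707,"ty":-0.438,"tz":-0.179,"az":-0.025},{"tx":0.724,"ty":-0.409,"tz":-0.179,"az":-0.024}]
[{"tx":0.739,"ty":-0.381,"tz":-0.179,"az":-0.025},{"tx":0.753,"ty":-0.353,"tz":-0.179,"az":-0.025},{"tx":0.766,"ty":-0.322,"tz":-0.179,"az":-0.024},{"tx":0.778,"ty":-0.294,"tz":-0.179,"az":-0.025},{"tx":0.789,"ty":-0.262,"tz":-0.179,"az":-0.024}]
[{"tx":0.798,"ty":-0.233,"tz":-0.179,"az":-0.025},{"tx":0.807,"ty":-0.201,"tz":-0.179,"az":-0.025},{"tx":0.814,"ty":-0.17,"tz":-0.179,"az":-0.024},{"tx":0.819,"ty":-0.138,"tz":-0.179,"az":-0.025},{"tx":0.825,"ty":-0.106,"tz":-0.179,"az":-0.025}]
[{"tx":0.828,"ty":-0.074,"tz":-0.179,"az":-0.024},{"tx":0.83,"ty":-0.043,"tz":-0.179,"az":-0.025},{"tx":0.832,"ty":-0.01,"tz":-0.179,"az":-0.025},{"tx":0.831,"ty":0.023,"tz":-0.179,"az":-0.024},{"tx":0.829,"ty":0.054,"tz":-0.179,"az":-0.025}]
[{"tx":0.827,"ty":0.087,"tz":-0.179,"az":-0.025},{"tx":0.823,"ty":0.119,"tz":-0.179,"az":-0.024},{"tx":0.818,"ty":0.149,"tz":-0.179,"az":-0.025},{"tx":0.811,"ty":0.182,"tz":-0.179,"az":-0.025},{"tx":0.803,"ty":0.214,"tz":-0.179,"az":-0.024}]
end [470.0, -190.01, 340.0, 69.98]
```

step_arm([
  {"tx":0.65,"ty":-0.52,"tz":-0.18,"az":-0.025},
  {"tx":0.67,"ty":-0.49,"tz":-0.18,"az":-0.025},
  {"tx":0.69,"ty":-0.46,"tz":-0.18,"az":-0.025},
  {"tx":0.71,"ty":-0.44,"tz":-0.18,"az":-0.025},
  {"tx":0.72,"ty":-0.41,"tz":-0.18,"az":-0.025},
], gripper=0.6)

```text
schema error: expected keys tx, ty, tz, ax, ay, az
```

step_arm([
  {"tx":0.74,"ty":-0.38,"tz":-0.18,"az":-0.025},
  {"tx":0.75,"ty":-0.35,"tz":-0.18,"az":-0.025},
  {"tx":0.77,"ty":-0.32,"tz":-0.18,"az":-0.025},
  {"tx":0.78,"ty":-0.29,"tz":-0.18,"az":-0.025},
  {"tx":0.79,"ty":-0.26,"tz":-0.18,"az":-0.025},
])

```text
schema error: expected keys tx, ty, tz, ax, ay, az
```

step_arm([
  {"tx":0.8,"ty":-0.23,"tz":-0.18,"az":-0.025},
  {"tx":0.81,"ty":-0.2,"tz":-0.18,"az":-0.025},
  {"tx":0.81,"ty":-0.17,"tz":-0.18,"az":-0.025},
  {"tx":0.82,"ty":-0.14,"tz":-0.18,"az":-0.025},
  {"tx":0.83,"ty":-0.11,"tz":-0.18,"az":-0.025},
])

```text
schema error: expected keys tx, ty, tz, ax, ay, az
```

step_arm([
  {"tx":0.83,"ty":-0.07,"tz":-0.18,"az":-0.025},
  {"tx":0.83,"ty":-0.04,"tz":-0.18,"az":-0.025},
  {"tx":0.83,"ty":-0.01,"tz":-0.18,"az":-0.025},
  {"tx":0.83,"ty":0.02,"tz":-0.18,"az":-0.025},
  {"tx":0.83,"ty":0.05,"tz":-0.18,"az":-0.025},
])

```text
schema error: expected keys tx, ty, tz, ax, ay, az
```

step_arm([
  {"tx":0.83,"ty":0.09,"tz":-0.18,"az":-0.025},
  {"tx":0.82,"ty":0.12,"tz":-0.18,"az":-0.025},
  {"tx":0.82,"ty":0.15,"tz":-0.18,"az":-0.025},
  {"tx":0.81,"ty":0.18,"tz":-0.18,"az":-0.025},
  {"tx":0.8,"ty":0.21,"tz":-0.18,"az":-0.025},
])

```text
schema error: expected keys tx, ty, tz, ax, ay, az
```

```bash
python3 - <<'E'
from plan import *
grab('wrist','w1'); s=r.sense(); print(s['clock'],s['eef_pos'],s['tcp_rot'],s['opening'])
from fit import *
for z0,z1 in [(20,29),(36,44),(85,100)]:
    Q=top('w1',(590,-150),140,z0,z1); print('dock',z0,len(Q),np.median(Q[:,2]).round(1) if len(Q) else 0,rect(Q) if len(Q) else 0)
E
```

```text
0.2 [ 156.86253763 -604.71241702  228.23729745] [-3.14075540e+00  1.24342566e-05  2.53821377e-01] 1.002671540205414
dock 20 0 0 0
dock 36 0 0 0
dock 85 0 0 0
```

View pics/w1.png

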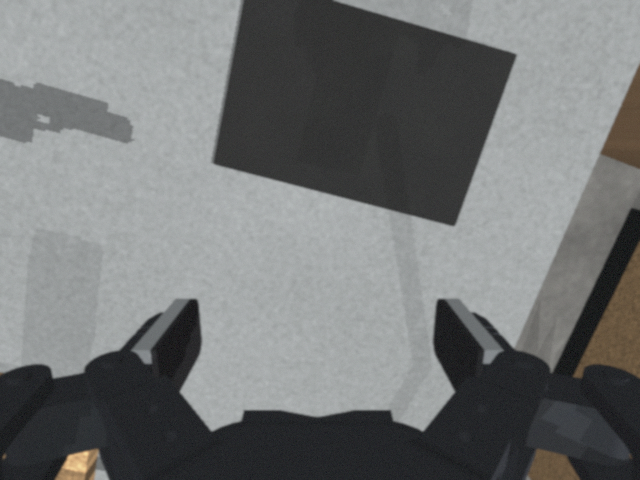

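The first picture shows the fingers at the bottom, with image up along tool +x, so the target view suits. All six keys are needed in each row.

step_arm([
  {"tx":0.65,"ty":-0.52,"tz":-0.18,"ax":0,"ay":0,"az":-0.025},
  {"tx":0.67,"ty":-0.49,"tz":-0.18,"ax":0,"ay":0,"az":-0.025},
  {"tx":0.69,"ty":-0.46,"tz":-0.18,"ax":0,"ay":0,"az":-0.025},
  {"tx":0.71,"ty":-0.44,"tz":-0.18,"ax":0,"ay":0,"az":-0.025},
  {"tx":0.72,"ty":-0.41,"tz":-0.18,"ax":0,"ay":0,"az":-0.025},
], gripper=0.6)

```text
clock: 0.82
eef_pos: [220.4, -520.7, 251.7]
tcp_rot: [3.141, -0.0, 0.453]
contact_force: [-0.1, -0.3, -0.6]
opening: 0.601
grasp_force: 0.0
```

step_arm([
  {"tx":0.74,"ty":-0.38,"tz":-0.18,"ax":0,"ay":0,"az":-0.025},
  {"tx":0.75,"ty":-0.35,"tz":-0.18,"ax":0,"ay":0,"az":-0.025},
  {"tx":0.77,"ty":-0.32,"tz":-0.18,"ax":0,"ay":0,"az":-0.025},
  {"tx":0.78,"ty":-0.29,"tz":-0.18,"ax":0,"ay":0,"az":-0.025},
  {"tx":0.79,"ty":-0.26,"tz":-0.18,"ax":0,"ay":0,"az":-0.025},
])

```text
clock: 1.45
eef_pos: [282.8, -437.9, 274.0]
tcp_rot: [3.142, -0.0, 0.649]
contact_force: [0.8, -0.5, 0.1]
opening: 0.603
grasp_force: 0.0
```

step_arm([
  {"tx":0.8,"ty":-0.23,"tz":-0.18,"ax":0,"ay":0,"az":-0.025},
  {"tx":0.81,"ty":-0.2,"tz":-0.18,"ax":0,"ay":0,"az":-0.025},
  {"tx":0.81,"ty":-0.17,"tz":-0.18,"ax":0,"ay":0,"az":-0.025},
  {"tx":0.82,"ty":-0.14,"tz":-0.18,"ax":0,"ay":0,"az":-0.025},
  {"tx":0.83,"ty":-0.11,"tz":-0.18,"ax":0,"ay":0,"az":-0.025},
])

```text
clock: 2.08
eef_pos: [344.8, -354.3, 296.5]
tcp_rot: [3.142, 0.0, 0.845]
contact_force: [0.1, -1.1, -0.5]
opening: 0.597
grasp_force: 0.0
```

step_arm([
  {"tx":0.83,"ty":-0.07,"tz":-0.18,"ax":0,"ay":0,"az":-0.025},
  {"tx":0.83,"ty":-0.04,"tz":-0.18,"ax":0,"ay":0,"az":-0.025},
  {"tx":0.83,"ty":-0.01,"tz":-0.18,"ax":0,"ay":0,"az":-0.025},
  {"tx":0.83,"ty":0.02,"tz":-0.18,"ax":0,"ay":0,"az":-0.025},
  {"tx":0.83,"ty":0.05,"tz":-0.18,"ax":0,"ay":0,"az":-0.025},
])

```text
clock: 2.7
eef_pos: [406.5, -270.8, 319.0]
tcp_rot: [3.142, -0.0, 1.042]
contact_force: [-0.5, -0.2, -0.1]
opening: 0.601
grasp_force: 0.0
```

step_arm([
  {"tx":0.83,"ty":0.09,"tz":-0.18,"ax":0,"ay":0,"az":-0.025},
  {"tx":0.82,"ty":0.12,"tz":-0.18,"ax":0,"ay":0,"az":-0.025},
  {"tx":0.82,"ty":0.15,"tz":-0.18,"ax":0,"ay":0,"az":-0.025},
  {"tx":0.81,"ty":0.18,"tz":-0.18,"ax":0,"ay":0,"az":-0.025},
  {"tx":0.8,"ty":0.21,"tz":-0.18,"ax":0,"ay":0,"az":-0.025},
])

```text
clock: 3.32
eef_pos: [468.0, -187.1, 341.5]
tcp_rot: [3.142, 0.0, 1.238]
contact_force: [0.5, 0.2, -0.4]
opening: 0.602
grasp_force: 0.0
```

```bash
sed -i 's/"az":%g}/"ax":0,"ay":0,"az":%g}/' plan.py; python3 - <<'E'
from plan import *
grab('wrist','w2'); s=r.sense(); print(s['clock'],s['eef_pos'],s['tcp_rot'],s['opening'])
from fit import *
for z0,z1 in [(20,29),(36,44),(85,100)]:
    Q=top('w2',(590,-150),140,z0,z1); print('dock',z0,len(Q),np.median(Q[:,2]).round(1) if len(Q) else 0,rect(Q) if len(Q) else 0)
E
```

```text
3.375 [ 469.34549774 -185.72482576  342.05486704] [ 3.14034454e+00 -1.39736460e-03  1.24042666e+00] 0.5982022344954373
dock 20 4630 24.2 (array([ 529.9, -143.9]), array([162.5, 128. ]), 8.3)
dock 36 2842 40.2 (array([ 597.1, -145.9]), array([62.4, 66.1]), 8.5)
dock 85 219 93.1 (array([ 589.4, -185.7]), array([14.8, 14.7]), 71.4)
```

View pics/w2.png

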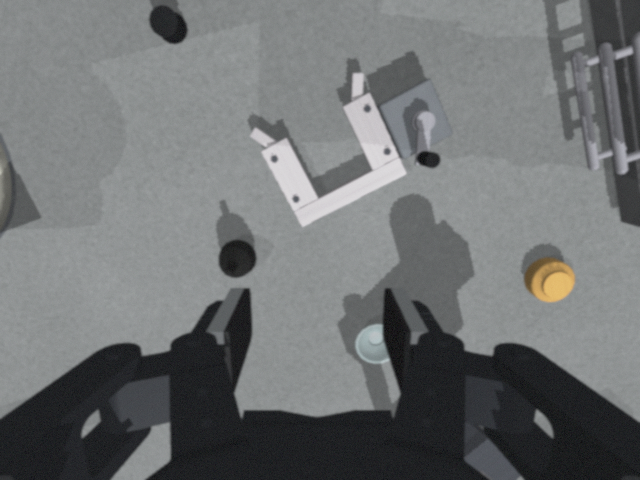

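The view shows the dock's C shape: lips at (290,165) and (375,130), guide tips at (262,137) and (358,82), handle at (428,158). The gearbox rectangle measures 62x66, as specified.

```bash
python3 - <<'E'
from plan import *
from fit import *
for fn in ['w2','scene0','side0']:
  Q=top(fn,(560,-150),160,5,29)
  for yaw in [-81.7,-81.4]:
    a=np.radians(yaw); x=np.array([np.cos(a),np.sin(a)]); y=np.array([-x[1],x[0]])
    G=np.array([597.1,-145.9]); O=G-50*x-101*y
    D=np.c_[(Q[:,:2]-O)@x,(Q[:,:2]-O)@y,Q[:,2]]
    L=D[(D[:,2]>22)&(D[:,2]<27)]
    q=lambda v:np.percentile(v,[1,99]).round(1)
    A=L[(L[:,1]<-30)&(L[:,0]<75)];B=L[(L[:,1]>30)&(L[:,1]<70)&(L[:,0]<75)]
    inn=lambda S,k:[round(np.percentile(S[(S[:,0]>a_)&(S[:,0]<a_+20)][:,1],k),1) for a_ in (5,30,50)]
    print(fn,yaw,O.round(1),'lipA x',q(A[:,0]),'y outer',inn(A,2),'inner',inn(A,98),'lipB x',q(B[:,0]),'inner',inn(B,2),'maxx',q(L[:,0]))
E
```

```text
w2 -81.7 [ 489.9 -111. ] lipA x [ 1.1 74.1] y outer [np.float64(-69.3), np.float64(-69.1), np.float64(-69.0)] inner [np.float64(-36.6), np.float64(-36.5), np.float64(-36.5)] lipB x [ 0.6 74.2] inner [np.float64(36.5), np.float64(36.6), np.float64(36.6)] maxx [  1.2 101.4]
w2 -81.4 [ 489.8 -111.6] lipA x [ 0.3 74.2] y outer [np.float64(-69.0), np.float64(-69.1), np.float64(-69.1)] inner [np.float64(-36.4), np.float64(-36.3), np.float64(-36.6)] lipB x [ 0.3 74.1] inner [np.float64(36.7), np.float64(36.7), np.float64(36.5)] maxx [  0.7 100.9]
scene0 -81.7 [ 489.9 -111. ] lipA x [-10.2  74.1] y outer [np.float64(-68.4), np.float64(-68.5), np.float64(-68.1)] inner [np.float64(-34.3), np.float64(-35.2), np.float64(-34.3)] lipB x [-3.6 67.7] inner [np.float64(38.5), np.float64(36.8), np.float64(37.9)] maxx [ -1.8 102.2]
scene0 -81.4 [ 489.8 -111.6] lipA x [-10.9  74.4] y outer [np.float64(-68.3), np.float64(-68.4), np.float64(-68.1)] inner [np.float64(-34.1), np.float64(-35.2), np.float64(-34.3)] lipB x [-3.8 67.4] inner [np.float64(38.7), np.float64(37.0), np.float64(37.9)] maxx [ -2.2 101.8]
side0 -81.7 [ 489.9 -111. ] lipA x [-2.6 73.4] y outer [np.float64(-68.9), np.float64(-68.5), np.float64(-67.4)] inner [np.float64(-36.5), np.float64(-36.4), np.float64(-36.0)] lipB x [-17.8  73.7] inner [np.float64(37.1), np.float64(37.1), np.float64(37.5)] maxx [ -1.6 102.1]
side0 -81.4 [ 489.8 -111.6] lipA x [-3.2 73.9] y outer [np.float64(-68.7), np.float64(-68.4), np.float64(-67.5)] inner [np.float64(-36.3), np.float64(-36.4), np.float64(-35.8)] lipB x [-18.   73.4] inner [np.float64(37.3), np.float64(37.1), np.float64(37.4)] maxx [ -2.  101.5]
```

step_arm([
  {"tx":0.87,"ty":-0.42,"tz":0.12,"ax":0,"ay":0,"az":0},
  {"tx":0.87,"ty":-0.42,"tz":0.12,"ax":0,"ay":0,"az":0},
  {"tx":0.87,"ty":-0.42,"tz":0.12,"ax":0,"ay":0,"az":0},
  {"tx":0.87,"ty":-0.42,"tz":0.12,"ax":0,"ay":0,"az":0},
  {"tx":0.87,"ty":-0.42,"tz":0.12,"ax":0,"ay":0,"az":0},
])

```text
clock: 4.0
eef_pos: [453.4, -67.4, 326.2]
tcp_rot: [3.141, 0.0, 1.236]
contact_force: [-0.2, -0.6, 0.0]
opening: 0.603
grasp_force: 0.0
```

step_arm([
  {"tx":0.87,"ty":-0.42,"tz":0.12,"ax":0,"ay":0,"az":0},
  {"tx":0.87,"ty":-0.42,"tz":0.12,"ax":0,"ay":0,"az":0},
  {"tx":0.87,"ty":-0.42,"tz":0.12,"ax":0,"ay":0,"az":0},
  {"tx":0.87,"ty":-0.42,"tz":0.12,"ax":0,"ay":0,"az":0},
  {"tx":0.87,"ty":-0.42,"tz":0.12,"ax":0,"ay":0,"az":0},
])

```text
clock: 4.62
eef_pos: [439.5, 52.5, 311.2]
tcp_rot: [3.141, 0.0, 1.236]
contact_force: [0.0, -0.6, -0.5]
opening: 0.602
grasp_force: 0.0
```

step_arm([
  {"tx":0.87,"ty":-0.42,"tz":0.12,"ax":0,"ay":0,"az":0},
  {"tx":0.87,"ty":-0.42,"tz":0.12,"ax":0,"ay":0,"az":0},
  {"tx":0.87,"ty":-0.42,"tz":0.12,"ax":0,"ay":0,"az":0},
  {"tx":0.87,"ty":-0.42,"tz":0.12,"ax":0,"ay":0,"az":0},
  {"tx":0,"ty":0,"tz":0,"ax":0,"ay":0,"az":0},
])

```text
clock: 5.25
eef_pos: [428.4, 148.6, 299.0]
tcp_rot: [-3.141, 0.0, 1.238]
contact_force: [0.7, -0.7, -0.4]
opening: 0.603
grasp_force: 0.0
```

```bash
python3 - <<'E'
from plan import *
from fit import *
grab('wrist','w3'); s=r.sense(); print(s['clock'],s['eef_pos'],s['tcp_rot'],s['opening'])
for n,c,R in [('wide',(462,237),85),('narrow',(609,223),80),('jar',(680,41),40),('loupe',(372,37),40)]:
    Q=top('w3',c,R,8,70); print(n,len(Q),rect(Q) if len(Q)>5 else 0)
E
```

```text
5.3 [428.52907036 147.82801566 299.14098237] [-3.14150051e+00  5.14247429e-04  1.23777307e+00] 0.5963774394559797
wide 9312 (array([461. , 237.1]), array([110.3,  92.2]), 69.5)
narrow 6721 (array([609.4, 224.1]), array([ 69.3, 100.1]), 11.2)
jar 1829 (array([679.4,  46.1]), array([34. , 33.9]), 83.1)
loupe 664 (array([373.7,  37.2]), array([30.1, 28.9]), 71.0)
```

View pics/w3.png

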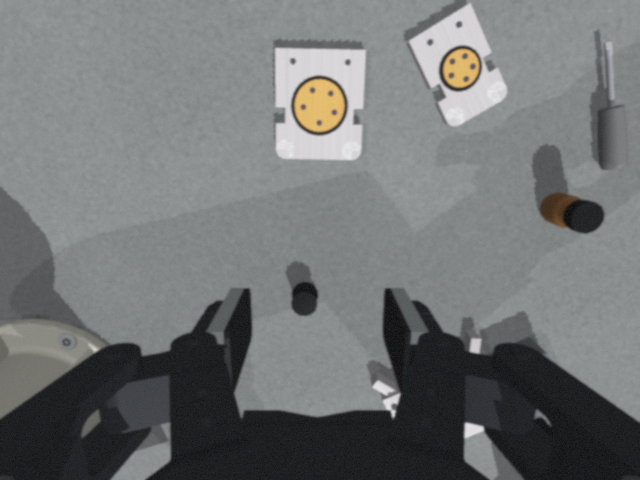

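The wide carrier fits 110.3 x 92.2 mm. Its centre is (461,237.1), and its nose (rounded corners at (283,150) and (352,150)) points down the image, so the heading is -110.5°.

```bash
python3 - <<'E'
from plan import *
f=load('w3');P=cloud(f)
s=np.array([428.5,147.8]);a=1.2378;x=np.array([np.cos(a),np.sin(a)]);y=np.array([x[1],-x[0]])
m=(P[...,2]>240)&(P[...,2]<330)
Q=P[m];D=np.c_[(Q[:,:2]-s)@x,(Q[:,:2]-s)@y,Q[:,2]-299]
F=D[(D[:,2]<5)&(abs(D[:,1])<60)]
print(len(F),np.percentile(F,[0.5,5,50,95,99.5],axis=0).round(1))
for sg in(-1,1):
  g=F[(F[:,1]*sg>0)&(F[:,2]<-5)]; print(np.percentile(g,[1,99],axis=0).round(1))
p0=[428.4,147.9,299.1,70.92]
show(lin(p0,[492.9,322.3,200,69.5],9)+lin([492.9,322.3,200,69.5],[492.9,322.3,45,69.5],7)+[[492.9,322.3,45,69.5]]*2,p0)
E
```

```text
Traceback (most recent call last):
IndexError: index -1 is out of bounds for axis 0 with size 0
```

```bash
python3 - <<'E'
from plan import *
p0=[428.4,147.9,299.1,70.92]
show(lin(p0,[492.9,322.3,200,69.5],9)+lin([492.9,322.3,200,69.5],[492.9,322.3,45,69.5],7)+[[492.9,322.3,45,69.5]]*2,p0)
E
```

```text
[{"tx":0.826,"ty":0.018,"tz":0.44,"ax":0,"ay":0,"az":0.002},{"tx":0.827,"ty":0.014,"tz":0.441,"ax":0,"ay":0,"az":0.002},{"tx":0.826,"ty":0.013,"tz":0.44,"ax":0,"ay":0,"az":0.001},{"tx":0.826,"ty":0.011,"tz":0.441,"ax":0,"ay":0,"az":0.002},{"tx":0.827,"ty":0.008,"tz":0.44,"ax":0,"ay":0,"az":0.002}]
[{"tx":0.826,"ty":0.006,"tz":0.441,"ax":0,"ay":0,"az":0.002},{"tx":0.826,"ty":0.003,"tz":0.44,"ax":0,"ay":0,"az":0.001},{"tx":0.827,"ty":0.002,"tz":0.441,"ax":0,"ay":0,"az":0.002},{"tx":0.826,"ty":-0,"tz":0.44,"ax":0,"ay":0,"az":0.002},{"tx":0,"ty":-0,"tz":0.886,"ax":0,"ay":0,"az":-0}]
[{"tx":0,"ty":-0,"tz":0.885,"ax":0,"ay":0,"az":-0},{"tx":0,"ty":-0,"tz":0.886,"ax":0,"ay":0,"az":-0},{"tx":0,"ty":-0,"tz":0.886,"ax":0,"ay":0,"az":-0},{"tx":0,"ty":-0,"tz":0.886,"ax":0,"ay":0,"az":-0},{"tx":0,"ty":-0,"tz":0.885,"ax":0,"ay":0,"az":-0}]
[{"tx":0,"ty":-0,"tz":0.886,"ax":0,"ay":0,"az":-0},{"tx":0,"ty":-0,"tz":0,"ax":0,"ay":0,"az":-0},{"tx":0,"ty":-0,"tz":0,"ax":0,"ay":0,"az":-0}]
end [492.9, 322.29, 45.0, 69.48]
```

step_arm([
  {"tx":0.83,"ty":0.02,"tz":0.44,"ax":0,"ay":0,"az":0.002},
  {"tx":0.83,"ty":0.01,"tz":0.44,"ax":0,"ay":0,"az":0.002},
  {"tx":0.83,"ty":0.01,"tz":0.44,"ax":0,"ay":0,"az":0.002},
  {"tx":0.83,"ty":0.01,"tz":0.44,"ax":0,"ay":0,"az":0.002},
  {"tx":0.83,"ty":0.01,"tz":0.44,"ax":0,"ay":0,"az":0.002},
])

```text
clock: 5.92
eef_pos: [465.5, 246.0, 243.3]
tcp_rot: [-3.141, 0.0, 1.22]
contact_force: [0.3, 0.0, -0.6]
opening: 0.601
grasp_force: 0.0
```

step_arm([
  {"tx":0.83,"ty":0.01,"tz":0.44,"ax":0,"ay":0,"az":0.002},
  {"tx":0.83,"ty":0,"tz":0.44,"ax":0,"ay":0,"az":0.002},
  {"tx":0.83,"ty":0,"tz":0.44,"ax":0,"ay":0,"az":0.002},
  {"tx":0.83,"ty":0,"tz":0.44,"ax":0,"ay":0,"az":0.002},
  {"tx":0,"ty":0,"tz":0.88,"ax":0,"ay":0,"az":0},
])

```text
clock: 6.55
eef_pos: [495.6, 324.8, 178.0]
tcp_rot: [3.14, -0.002, 1.208]
contact_force: [0.3, 0.4, 0.6]
opening: 0.601
grasp_force: 0.0
```

step_arm([
  {"tx":0,"ty":0,"tz":0.88,"ax":0,"ay":0,"az":0},
  {"tx":0,"ty":0,"tz":0.88,"ax":0,"ay":0,"az":0},
  {"tx":0,"ty":0,"tz":0.88,"ax":0,"ay":0,"az":0},
  {"tx":0,"ty":0,"tz":0.88,"ax":0,"ay":0,"az":0},
  {"tx":0,"ty":0,"tz":0.88,"ax":0,"ay":0,"az":0},
])

```text
clock: 7.18
eef_pos: [494.5, 323.1, 67.1]
tcp_rot: [3.141, -0.0, 1.207]
contact_force: [-0.7, -0.4, 0.4]
opening: 0.595
grasp_force: 0.0
```

step_arm([
  {"tx":0,"ty":0,"tz":0.88,"ax":0,"ay":0,"az":0},
  {"tx":0,"ty":0,"tz":0,"ax":0,"ay":0,"az":0},
  {"tx":0,"ty":0,"tz":0,"ax":0,"ay":0,"az":0},
])

```text
clock: 7.55
eef_pos: [494.7, 323.0, 46.6]
tcp_rot: [3.141, -0.0, 1.207]
contact_force: [0.6, -0.5, 1.0]
opening: 0.598
grasp_force: 0.0
```

step_arm([
  {"tx":0,"ty":0,"tz":0.2,"ax":0,"ay":0,"az":0},
  {"tx":0,"ty":0,"tz":0.1,"ax":0,"ay":0,"az":0},
  {"tx":0,"ty":0,"tz":0.1,"ax":0,"ay":0,"az":0},
  {"tx":0,"ty":0,"tz":0,"ax":0,"ay":0,"az":0},
])

```text
clock: 8.05
eef_pos: [494.2, 322.4, 36.1]
tcp_rot: [-3.141, 0.0, 1.207]
contact_force: [-0.3, 0.2, -0.8]
opening: 0.6
grasp_force: 0.0
```

```bash
python3 - <<'E'
from plan import *
grab('side','s2'); grab('scene','sc2'); print(r.sense()['eef_pos'],r.sense()['contact_force'])
p=np.hstack([cv2.resize(load('s2')['p'][290:440,220:420],(400,300)),cv2.resize(load('sc2')['p'][140:260,390:550],(400,300))])
cv2.imwrite('pics/c2.png',cv2.resize(p,(800,300))[:,:,::-1])
E
```

```text
[494.24530599 322.48649467  36.21664449] [-0.27334439  0.39212969 -0.2902457 ]
```

View pics/c2.png

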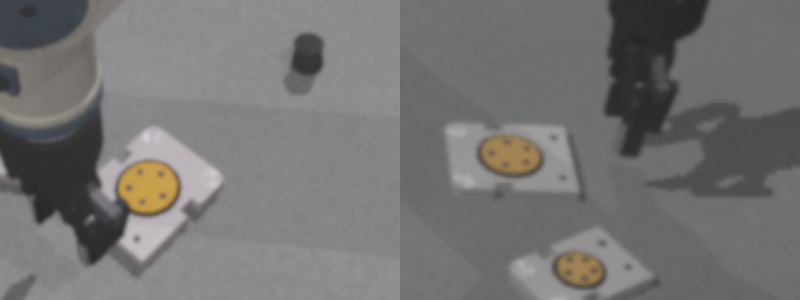

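The right panel shows the finger tip still above the bench behind the plate's rear edge. I'll probe downwards carefully.

step_arm([
  {"tx":0,"ty":0,"tz":0.1,"ax":0,"ay":0,"az":0},
  {"tx":0,"ty":0,"tz":0,"ax":0,"ay":0,"az":0},
])

```text
clock: 8.4
eef_pos: [494.1, 322.4, 33.5]
tcp_rot: [-3.141, 0.0, 1.207]
contact_force: [0.7, -0.3, -0.0]
opening: 0.601
grasp_force: 0.0
```

step_arm([
  {"tx":0,"ty":0,"tz":0.08,"ax":0,"ay":0,"az":0},
  {"tx":0,"ty":0,"tz":0,"ax":0,"ay":0,"az":0},
])

```text
clock: 8.65
eef_pos: [494.1, 322.4, 31.5]
tcp_rot: [-3.141, 0.0, 1.207]
contact_force: [0.8, 0.3, 0.0]
opening: 0.601
grasp_force: 0.0
```

step_arm([
  {"tx":0,"ty":0,"tz":0.08,"ax":0,"ay":0,"az":0},
  {"tx":0,"ty":0,"tz":0,"ax":0,"ay":0,"az":0},
])

```text
clock: 8.9
eef_pos: [494.1, 322.4, 29.5]
tcp_rot: [-3.141, 0.0, 1.207]
contact_force: [0.2, 0.7, 0.4]
opening: 0.604
grasp_force: 0.0
```

step_arm([
  {"tx":0,"ty":0,"tz":0.08,"ax":0,"ay":0,"az":0},
  {"tx":0,"ty":0,"tz":0,"ax":0,"ay":0,"az":0},
])

```text
clock: 9.15
eef_pos: [494.1, 322.4, 27.5]
tcp_rot: [-3.141, 0.0, 1.207]
contact_force: [-0.1, -0.6, 0.2]
opening: 0.595
grasp_force: 0.0
```

step_arm([
  {"tx":0,"ty":0,"tz":0.06,"ax":0,"ay":0,"az":0},
  {"tx":0,"ty":0,"tz":0,"ax":0,"ay":0,"az":0},
])

```text
clock: 9.4
eef_pos: [494.2, 322.4, 26.1]
tcp_rot: [-3.141, 0.0, 1.207]
contact_force: [0.1, 0.8, -0.1]
opening: 0.597
grasp_force: 0.0
```

step_arm([
  {"tx":0,"ty":0,"tz":0.04,"ax":0,"ay":0,"az":0},
  {"tx":0,"ty":0,"tz":0,"ax":0,"ay":0,"az":0},
])

```text
clock: 9.65
eef_pos: [494.2, 322.4, 25.1]
tcp_rot: [-3.142, 0.0, 1.207]
contact_force: [0.4, -0.5, 0.6]
opening: 0.595
grasp_force: 0.0
```

step_arm([
  {"tx":0,"ty":0,"tz":0.06,"ax":0,"ay":0,"az":0},
  {"tx":0,"ty":0,"tz":0,"ax":0,"ay":0,"az":0},
])

```text
clock: 9.9
eef_pos: [494.1, 322.5, 23.6]
tcp_rot: [-3.141, 0.0, 1.207]
contact_force: [-0.4, 0.1, 0.6]
opening: 0.602
grasp_force: 0.0
```

step_arm([
  {"tx":0,"ty":0,"tz":0.06,"ax":0,"ay":0,"az":0},
  {"tx":0,"ty":0,"tz":0,"ax":0,"ay":0,"az":0},
])

```text
clock: 10.15
eef_pos: [494.2, 322.4, 22.1]
tcp_rot: [-3.142, 0.0, 1.207]
contact_force: [0.5, -0.1, -0.3]
opening: 0.597
grasp_force: 0.0
```

```bash
cat > push.py <<'E'
from plan import *
Oc=np.array([489.9,-111.3]); TH=-81.55
def todock(c,th):
    a=np.radians(TH);x=np.array([np.cos(a),np.sin(a)]);y=np.array([-x[1],x[0]]);d=np.array(c)-Oc
    return d@x,d@y,(th-TH+180)%360-180
def fromdock(X,Y,H):
    a=np.radians(TH);x=np.array([np.cos(a),np.sin(a)]);y=np.array([-x[1],x[0]])
    return Oc+X*x+Y*y, TH+H
if __name__=='__main__': print(todock((461,237.1),-110.5))
E
python3 push.py
```

```text
(np.float64(-348.86468239116397), np.float64(22.60980716663126), -28.94999999999999)
```

```bash
cat >> push.py <<'E'
def tcp(X,Y,H,off=66,z=22):
    c,th=fromdock(X,Y,H); a=np.radians(th); return [*(c-off*np.array([np.cos(a),np.sin(a)])),z,th+180]
E
python3 - <<'E'
from push import *
X,Y,H=-348.9,22.6,-28.95
pts=[tcp(X,Y,H,80),tcp(X,Y,H,72),tcp(X,Y,H,66)]
h=np.radians(H); s=4; X+=s*np.cos(h);Y+=s*np.sin(h); pts.append(tcp(X,Y,H))
R=Y/(1-np.cos(h)); n=11
print('R',R)
for k in range(1,n+1):
    g=h*(1-k/n); pts.append(tcp(X+R*(np.sin(g)-np.sin(h)), R*(1-np.cos(g)), np.degrees(g)))
print(len(pts),'arc end X',X-R*np.sin(h))
show(pts,[494.2,322.4,22,69.16])
E
```

```text
R 165.36668091634948
15 arc end X -265.35471899970054
[{"tx":-0.46,"ty":-0.047,"tz":-0,"ax":0,"ay":0,"az":-0.004},{"tx":-0.32,"ty":-0,"tz":-0,"ax":0,"ay":0,"az":0},{"tx":-0.24,"ty":-0,"tz":-0,"ax":0,"ay":0,"az":0},{"tx":-0.16,"ty":-0.001,"tz":-0,"ax":0,"ay":0,"az":0},{"tx":-0.307,"ty":-0.114,"tz":-0,"ax":0,"ay":0,"az":-0.029}]
[{"tx":-0.306,"ty":-0.114,"tz":-0,"ax":0,"ay":0,"az":-0.029},{"tx":-0.307,"ty":-0.114,"tz":-0,"ax":0,"ay":0,"az":-0.03},{"tx":-0.306,"ty":-0.115,"tz":-0,"ax":0,"ay":0,"az":-0.029},{"tx":-0.307,"ty":-0.114,"tz":-0,"ax":0,"ay":0,"az":-0.029},{"tx":-0.306,"ty":-0.114,"tz":-0,"ax":0,"ay":0,"az":-0.029}]
[{"tx":-0.307,"ty":-0.114,"tz":-0,"ax":0,"ay":0,"az":-0.029},{"tx":-0.306,"ty":-0.114,"tz":-0,"ax":0,"ay":0,"az":-0.03},{"tx":-0.307,"ty":-0.115,"tz":-0,"ax":0,"ay":0,"az":-0.029},{"tx":-0.306,"ty":-0.114,"tz":-0,"ax":0,"ay":0,"az":-0.029},{"tx":-0.307,"ty":-0.114,"tz":-0,"ax":0,"ay":0,"az":-0.029}]
end [441.22, 216.45, 22.0, 98.41]
```

step_arm([
  {"tx":-0.46,"ty":-0.05,"tz":0,"ax":0,"ay":0,"az":-0.004},
  {"tx":-0.32,"ty":0,"tz":0,"ax":0,"ay":0,"az":0},
  {"tx":-0.24,"ty":0,"tz":0,"ax":0,"ay":0,"az":0},
  {"tx":-0.16,"ty":0,"tz":0,"ax":0,"ay":0,"az":0},
  {"tx":-0.307,"ty":-0.114,"tz":0,"ax":0,"ay":0,"az":-0.029},
])

```text
clock: 10.78
eef_pos: [477.7, 289.0, 22.4]
tcp_rot: [3.141, -0.001, 1.26]
contact_force: [-0.3, 0.3, 0.4]
opening: 0.6
grasp_force: 0.0
```

step_arm([
  {"tx":-0.307,"ty":-0.114,"tz":0,"ax":0,"ay":0,"az":-0.029},
  {"tx":-0.307,"ty":-0.114,"tz":0,"ax":0,"ay":0,"az":-0.03},
  {"tx":-0.307,"ty":-0.114,"tz":0,"ax":0,"ay":0,"az":-0.029},
  {"tx":-0.307,"ty":-0.114,"tz":0,"ax":0,"ay":0,"az":-0.029},
  {"tx":-0.2,"ty":-0.074,"tz":0,"ax":0,"ay":0,"az":-0.019},
])

```text
clock: 11.4
eef_pos: [456.3, 257.1, 22.2]
tcp_rot: [3.142, -0.0, 1.474]
contact_force: [-0.2, 0.1, 0.5]
opening: 0.601
grasp_force: 0.0
```

```bash
cat > look.py <<'E'
import sys
from push import *
from fit import *
tag=sys.argv[1]
s=r.sense(); t=np.degrees(s['tcp_rot'][2]); print(s['clock'],s['eef_pos'].round(1),t.round(2),s['contact_force'].round(1))
a=np.radians(t); cc=s['eef_pos'][:2]-66*np.array([np.cos(a),np.sin(a)]); print('implied carrier',cc.round(1),np.round(todock(cc,t-180),1))
for n in ['wrist','side']:
    grab(n,n+tag); Q=top(n+tag,cc,90,9,17)
    if len(Q)>50:
        print(n,len(Q)); Q2=Q
        # robust: only points with brightness (plate)
        f=load(n+tag); P=cloud(f).reshape(-1,3); g=f['p'].reshape(-1,3); m=(np.hypot(*(P[:,:2]-cc).T)<90)&(P[:,2]>9)&(P[:,2]<17)&(g.mean(1)>110)
        print(rect(P[m]))
E
python3 look.py a
```

```text
11.4 [456.3 257.1  22.2] 84.44 [-0.2  0.1  0.5]
implied carrier [449.9 191.4] [-305.3    4.9  -14. ]
wrist 26830
(array([465.1, 234.4]), array([90.2, 94.3]), 80.8)
side 1070
(array([459.3, 231.2]), array([98.2, 93.6]), 68.8)
```

View pics/wrista.png

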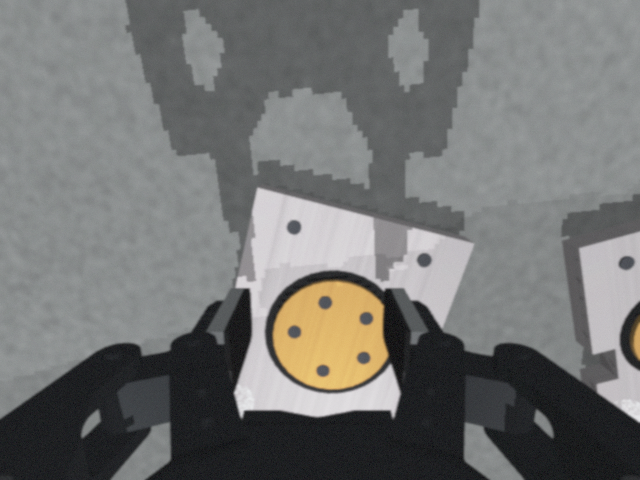

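The fingers are passing over the plate (its rear edge shows at row 190–240), so the tips are higher than expected. I'll lift, back out, and probe lower behind the plate.

```bash
python3 - <<'E'
from push import *
p0=[456.3,257.1,22.2,84.44]
p1=[456.3,257.1,42.2,84.44]; p2=[496,328,42.2,69.5]
show([p1]+lin(p1,p2,4)+[[496,328,26,69.5],[496,328,21,69.5],[496,328,21,69.5]],p0)
E
```

```text
[{"tx":0,"ty":0,"tz":-0.8,"ax":0,"ay":0,"az":-0},{"tx":0.744,"ty":0.326,"tz":-0,"ax":0,"ay":0,"az":0.042},{"tx":0.764,"ty":0.277,"tz":-0,"ax":0,"ay":0,"az":0.041},{"tx":0.78,"ty":0.227,"tz":-0,"ax":0,"ay":0,"az":0.042},{"tx":0.794,"ty":0.175,"tz":-0,"ax":0,"ay":0,"az":0.041}]
[{"tx":-0,"ty":-0,"tz":0.648,"ax":0,"ay":0,"az":-0},{"tx":-0,"ty":-0,"tz":0.2,"ax":0,"ay":0,"az":-0},{"tx":-0,"ty":-0,"tz":0,"ax":0,"ay":0,"az":-0}]
end [496.0, 328.0, 21.0, 69.5]
```

step_arm([
  {"tx":0,"ty":0,"tz":-0.8,"ax":0,"ay":0,"az":0},
  {"tx":0.74,"ty":0.33,"tz":0,"ax":0,"ay":0,"az":0.042},
  {"tx":0.76,"ty":0.28,"tz":0,"ax":0,"ay":0,"az":0.041},
  {"tx":0.78,"ty":0.23,"tz":0,"ax":0,"ay":0,"az":0.042},
  {"tx":0.79,"ty":0.18,"tz":0,"ax":0,"ay":0,"az":0.041},
])

```text
clock: 12.12
eef_pos: [497.1, 328.7, 42.2]
tcp_rot: [3.141, -0.0, 1.209]
contact_force: [0.4, -0.3, -0.2]
opening: 0.603
grasp_force: 0.0
```

step_arm([
  {"tx":0,"ty":0,"tz":0.65,"ax":0,"ay":0,"az":0},
  {"tx":0,"ty":0,"tz":0.2,"ax":0,"ay":0,"az":0},
  {"tx":0,"ty":0,"tz":0,"ax":0,"ay":0,"az":0},
])

```text
clock: 12.5
eef_pos: [495.4, 326.7, 19.8]
tcp_rot: [-3.14, 0.002, 1.212]
contact_force: [0.4, -0.4, 0.1]
opening: 0.597
grasp_force: 0.0
```

step_arm([
  {"tx":0,"ty":0,"tz":0.08,"ax":0,"ay":0,"az":0},
  {"tx":0,"ty":0,"tz":0,"ax":0,"ay":0,"az":0},
])

```text
clock: 12.75
eef_pos: [496.5, 327.7, 19.1]
tcp_rot: [3.142, -0.0, 1.212]
contact_force: [-0.0, 0.4, -0.3]
opening: 0.601
grasp_force: 0.0
```

step_arm([
  {"tx":0,"ty":0,"tz":0.08,"ax":0,"ay":0,"az":0},
  {"tx":0,"ty":0,"tz":0,"ax":0,"ay":0,"az":0},
])

```text
clock: 13.0
eef_pos: [496.5, 327.8, 16.9]
tcp_rot: [3.142, -0.0, 1.212]
contact_force: [-0.2, -0.6, 0.2]
opening: 0.601
grasp_force: 0.0
```

step_arm([
  {"tx":0,"ty":0,"tz":0.08,"ax":0,"ay":0,"az":0},
  {"tx":0,"ty":0,"tz":0,"ax":0,"ay":0,"az":0},
])

```text
clock: 13.25
eef_pos: [496.4, 327.8, 14.8]
tcp_rot: [-3.141, 0.0, 1.212]
contact_force: [0.2, -0.8, -0.7]
opening: 0.601
grasp_force: 0.0
```

```bash
python3 - <<'E'
from push import *
from fit import *
s=r.sense(); print(s['clock'],s['eef_pos'],np.degrees(s['tcp_rot'][2]),s['contact_force'])
for n in ['side','scene']:
    grab(n,n+'b'); f=load(n+'b'); P=cloud(f).reshape(-1,3); g=f['p'].reshape(-1,3); m=(np.hypot(*(P[:,:2]-[461,237]).T)<80)&(P[:,2]>9)&(P[:,2]<20)&(g.mean(1)>90); print(n,rect(P[m]),m.sum())
E
```

```text
13.25 [496.40443178 327.78952558  14.77194484] 69.44134198888709 [ 0.24288252 -0.77842445 -0.68130209]
side (array([461.4, 237.1]), array([112.3,  94.1]), 70.0) 2347
scene (array([461.4, 237.1]), array([111.7,  99.2]), 69.2) 1257
```

step_arm([
  {"tx":0,"ty":0,"tz":0.08,"ax":0,"ay":0,"az":0},
  {"tx":0,"ty":0,"tz":0,"ax":0,"ay":0,"az":0},
])

```text
clock: 13.6
eef_pos: [496.4, 327.8, 12.8]
tcp_rot: [-3.141, 0.0, 1.212]
contact_force: [-0.4, -0.8, -0.4]
opening: 0.598
grasp_force: 0.0
```

step_arm([
  {"tx":0,"ty":0,"tz":0.06,"ax":0,"ay":0,"az":0},
  {"tx":0,"ty":0,"tz":0,"ax":0,"ay":0,"az":0},
])

```text
clock: 13.85
eef_pos: [496.4, 327.8, 11.3]
tcp_rot: [-3.141, 0.0, 1.212]
contact_force: [-0.2, 0.8, 0.0]
opening: 0.597
grasp_force: 0.0
```

step_arm([
  {"tx":0,"ty":0,"tz":0.06,"ax":0,"ay":0,"az":0},
  {"tx":0,"ty":0,"tz":0,"ax":0,"ay":0,"az":0},
])

```text
clock: 14.1
eef_pos: [496.5, 327.8, 9.8]
tcp_rot: [-3.141, 0.0, 1.212]
contact_force: [0.0, 0.7, -0.4]
opening: 0.597
grasp_force: 0.0
```

```bash
python3 - <<'E'
from push import *
grab('side','s4'); grab('scene','sc4')
P=cloud(load('sc4')); 
f=load('sc4');K=f['K'];T=f['T']
for z in(0,10,20,40): 
  for sg in (-1,1):
    w=np.array([496.4+sg*33*.936,327.8-sg*33*.351,z]); c=T[:3,:3].T@(w-T[:3,3]); print(z,sg,(K[0,0]*c[0]/-c[2]+K[0,2]).round(), (K[1,1]*-c[1]/-c[2]+K[1,2]).round())
p=np.hstack([cv2.resize(load('s4')['p'][340:460,180:340],(400,300)),cv2.resize(f['p'][150:240,420:540],(400,300))])
cv2.imwrite('pics/c4.png',p[:,:,::-1])
E
```

```text
0 -1 474.0 199.0
0 1 479.0 218.0
10 -1 475.0 196.0
10 1 480.0 215.0
20 -1 476.0 192.0
20 1 481.0 211.0
40 -1 478.0 185.0
40 1 483.0 204.0
```

View pics/c4.png

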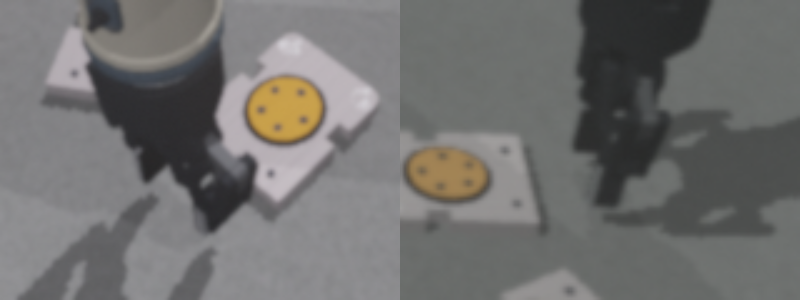

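The right panel shows the near finger tip at about (610,205), still clearly above its shadow. I'll keep probing downwards.

step_arm([
  {"tx":0,"ty":0,"tz":0.08,"ax":0,"ay":0,"az":0},
  {"tx":0,"ty":0,"tz":0,"ax":0,"ay":0,"az":0},
])

```text
clock: 14.45
eef_pos: [496.4, 327.8, 7.8]
tcp_rot: [-3.141, 0.0, 1.212]
contact_force: [-0.2, -0.4, -0.4]
opening: 0.602
grasp_force: 0.0
```

step_arm([
  {"tx":0,"ty":0,"tz":0.06,"ax":0,"ay":0,"az":0},
  {"tx":0,"ty":0,"tz":0,"ax":0,"ay":0,"az":0},
])

```text
clock: 14.7
eef_pos: [496.5, 327.8, 6.3]
tcp_rot: [-3.141, 0.0, 1.212]
contact_force: [-0.3, 0.9, -0.6]
opening: 0.605
grasp_force: 0.0
```

step_arm([
  {"tx":0,"ty":0,"tz":0.06,"ax":0,"ay":0,"az":0},
  {"tx":0,"ty":0,"tz":0,"ax":0,"ay":0,"az":0},
])

```text
clock: 14.95
eef_pos: [496.4, 327.8, 4.8]
tcp_rot: [-3.141, 0.0, 1.212]
contact_force: [0.4, -0.3, -0.3]
opening: 0.602
grasp_force: 0.0
```

step_arm([
  {"tx":0,"ty":0,"tz":0.06,"ax":0,"ay":0,"az":0},
  {"tx":0,"ty":0,"tz":0,"ax":0,"ay":0,"az":0},
])

```text
clock: 15.2
eef_pos: [496.4, 327.8, 3.3]
tcp_rot: [-3.141, 0.0, 1.212]
contact_force: [-0.4, -0.2, 0.3]
opening: 0.597
grasp_force: 0.0
```

step_arm([
  {"tx":0,"ty":0,"tz":0.1,"ax":0,"ay":0,"az":0},
  {"tx":0,"ty":0,"tz":0,"ax":0,"ay":0,"az":0},
])

```text
clock: 15.45
eef_pos: [496.4, 327.8, 0.7]
tcp_rot: [-3.141, 0.0, 1.212]
contact_force: [0.2, -0.4, 0.1]
opening: 0.601
grasp_force: 0.0
```

step_arm([
  {"tx":0,"ty":0,"tz":0.06,"ax":0,"ay":0,"az":0},
  {"tx":0,"ty":0,"tz":0,"ax":0,"ay":0,"az":0},
])

```text
clock: 15.7
eef_pos: [496.4, 327.8, -0.7]
tcp_rot: [-3.141, 0.0, 1.212]
contact_force: [-0.1, 0.8, -0.6]
opening: 0.6
grasp_force: 0.0
```

step_arm([
  {"tx":0,"ty":0,"tz":0.06,"ax":0,"ay":0,"az":0},
  {"tx":0,"ty":0,"tz":0,"ax":0,"ay":0,"az":0},
])

```text
clock: 15.95
eef_pos: [496.5, 327.8, -2.2]
tcp_rot: [-3.141, 0.0, 1.212]
contact_force: [0.3, -0.2, -0.1]
opening: 0.603
grasp_force: 0.0
```

```bash
python3 - <<'E'
from push import *
grab('side','s5'); grab('scene','sc5'); print(r.sense()['contact_force'])
a=load('s5')['p'][340:460,180:340]; b=load('sc5')['p'][150:240,420:540]
p=np.hstack([cv2.resize(a,(400,300)),cv2.resize(b,(400,300))])
cv2.imwrite('pics/c5.png',p[:,:,::-1])
E
```

```text
[-0.12361459  0.74443199 -0.28379123]
```

View pics/c5.png

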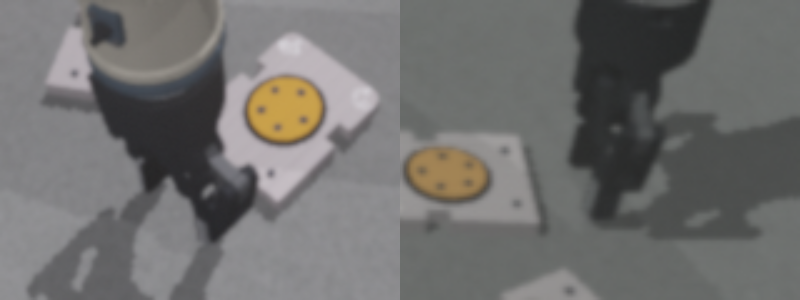

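The shadow now meets the tip at about (605,218), so the tip is some 5 mm above the bench. The real tips lie about 7 mm above the reported TCP at this opening. Now I can push.

```bash
python3 - <<'E'
from push import *
X,Y,H=-348.9,22.6,-28.95
z=-2.5
pts=[tcp(X,Y,H,82,z),tcp(X,Y,H,73,z),tcp(X,Y,H,67,z),tcp(X,Y,H,66,z)]
h=np.radians(H); s=4; X+=s*np.cos(h);Y+=s*np.sin(h); pts.append(tcp(X,Y,H,66,z))
R=Y/(1-np.cos(h)); n=10
for k in range(1,n+1):
    g=h*(1-k/n); pts.append(tcp(X+R*(np.sin(g)-np.sin(h)), R*(1-np.cos(g)), np.degrees(g),66,z))
show(pts,[496.45,327.8,z,69.44])
E
```

```text
[{"tx":-0.614,"ty":-0.058,"tz":-0,"ax":0,"ay":0,"az":-0.001},{"tx":-0.36,"ty":-0,"tz":-0,"ax":0,"ay":0,"az":0},{"tx":-0.24,"ty":-0,"tz":-0,"ax":0,"ay":0,"az":0},{"tx":-0.04,"ty":-0,"tz":-0,"ax":0,"ay":0,"az":0},{"tx":-0.16,"ty":-0,"tz":-0,"ax":0,"ay":0,"az":0}]
[{"tx":-0.337,"ty":-0.126,"tz":-0,"ax":0,"ay":0,"az":-0.032},{"tx":-0.338,"ty":-0.125,"tz":-0,"ax":0,"ay":0,"az":-0.032},{"tx":-0.337,"ty":-0.124,"tz":-0,"ax":0,"ay":0,"az":-0.032},{"tx":-0.338,"ty":-0.125,"tz":-0,"ax":0,"ay":0,"az":-0.032},{"tx":-0.337,"ty":-0.125,"tz":-0,"ax":0,"ay":0,"az":-0.033}]
[{"tx":-0.337,"ty":-0.125,"tz":-0,"ax":0,"ay":0,"az":-0.032},{"tx":-0.338,"ty":-0.125,"tz":-0,"ax":0,"ay":0,"az":-0.032},{"tx":-0.337,"ty":-0.125,"tz":-0,"ax":0,"ay":0,"az":-0.032},{"tx":-0.338,"ty":-0.125,"tz":-0,"ax":0,"ay":0,"az":-0.032},{"tx":-0.337,"ty":-0.125,"tz":-0,"ax":0,"ay":0,"az":-0.032}]
end [441.2, 216.46, -2.5, 98.42]
```

Do the approach and half the arc, then check.

step_arm([
  {"tx":-0.61,"ty":-0.06,"tz":0,"ax":0,"ay":0,"az":0},
  {"tx":-0.36,"ty":0,"tz":0,"ax":0,"ay":0,"az":0},
  {"tx":-0.24,"ty":0,"tz":0,"ax":0,"ay":0,"az":0},
  {"tx":-0.04,"ty":0,"tz":0,"ax":0,"ay":0,"az":0},
  {"tx":-0.16,"ty":0,"tz":0,"ax":0,"ay":0,"az":0},
])

```text
clock: 16.68
eef_pos: [483.3, 295.8, -1.8]
tcp_rot: [3.141, -0.001, 1.212]
contact_force: [0.9, 2.6, -0.2]
opening: 0.601
grasp_force: 1.3
```

step_arm([
  {"tx":-0.337,"ty":-0.125,"tz":0,"ax":0,"ay":0,"az":-0.032},
  {"tx":-0.337,"ty":-0.125,"tz":0,"ax":0,"ay":0,"az":-0.032},
  {"tx":-0.337,"ty":-0.125,"tz":0,"ax":0,"ay":0,"az":-0.032},
  {"tx":-0.337,"ty":-0.125,"tz":0,"ax":0,"ay":0,"az":-0.032},
  {"tx":0,"ty":0,"tz":0,"ax":0,"ay":0,"az":0},
])

```text
clock: 17.3
eef_pos: [461.2, 266.4, -2.0]
tcp_rot: [-3.142, 0.0, 1.413]
contact_force: [0.3, 0.0, 0.1]
opening: 0.602
grasp_force: 0.0
```

```bash
cat > look.py <<'E'
import sys
from push import *
from fit import *
tag=sys.argv[1]
s=r.sense(); t=np.degrees(s['tcp_rot'][2]); print(s['clock'],s['eef_pos'].round(1),t.round(2),s['contact_force'].round(1))
a=np.radians(t); cc=s['eef_pos'][:2]-66*np.array([np.cos(a),np.sin(a)]); print('implied carrier',cc.round(1),np.round(todock(cc,t-180),1))
for n in ['side','scene']:
    grab(n,n+tag); f=load(n+tag); P=cloud(f).reshape(-1,3); g=f['p'].reshape(-1,3); m=(np.hypot(*(P[:,:2]-cc).T)<85)&(P[:,2]>9)&(P[:,2]<20)&(g.mean(1)>90)
    c,sz,an=cv2.minAreaRect(P[m,:2].astype(np.float32))
    print(n,m.sum(),np.round(c,1),np.round(sz,1),round(an,1), 'dock',np.round(todock(c,an-180),1))
E
python3 look.py d
```

```text
17.3 [461.2 266.4  -2. ] 80.94 [0.3 0.  0.1]
implied carrier [450.9 201.2] [-314.9    7.3  -17.5]
side 1009 [447.2 211.9] [135.6  82.4] 79.7 dock [-326.     5.3  -18.7]
scene 1278 [451.4 201.4] [113.8  97.5] 80.7 dock [-315.     7.9  -17.7]
```

```bash
python3 - <<'E'
from push import *
z=-2; X,Y,H=-314.9,7.5,-17.6; h=np.radians(H); R=Y/(1-np.cos(h)); n=6; pts=[]
for k in range(1,n+1):
    g=h*(1-k/n); pts.append(tcp(X+R*(np.sin(g)-np.sin(h)), R*(1-np.cos(g)), np.degrees(g),66,z))
X-=R*np.sin(h)
L=-95; m=9; st=np.linspace(X,L,m+1)[1:]
pts+=[tcp(q,0,0,66,z) for q in st]
s=r.sense(); show(pts,[461.2,266.4,z,80.94])
E
```

```text
[{"tx":-0.327,"ty":-0.114,"tz":-0,"ax":0,"ay":0,"az":-0.032},{"tx":-0.332,"ty":-0.127,"tz":-0,"ax":0,"ay":0,"az":-0.032},{"tx":-0.331,"ty":-0.127,"tz":-0,"ax":0,"ay":0,"az":-0.033},{"tx":-0.332,"ty":-0.126,"tz":-0,"ax":0,"ay":0,"az":-0.032},{"tx":-0.331,"ty":-0.127,"tz":-0,"ax":0,"ay":0,"az":-0.033}]
[{"tx":-0.331,"ty":-0.127,"tz":-0,"ax":0,"ay":0,"az":-0.033},{"tx":-0.763,"ty":-0,"tz":-0,"ax":0,"ay":0,"az":0},{"tx":-0.762,"ty":-0.001,"tz":-0,"ax":0,"ay":0,"az":0},{"tx":-0.762,"ty":-0,"tz":-0,"ax":0,"ay":0,"az":0},{"tx":-0.762,"ty":-0.001,"tz":-0,"ax":0,"ay":0,"az":0}]
[{"tx":-0.762,"ty":-0,"tz":-0,"ax":0,"ay":0,"az":0},{"tx":-0.762,"ty":-0.001,"tz":-0,"ax":0,"ay":0,"az":0},{"tx":-0.762,"ty":-0,"tz":-0,"ax":0,"ay":0,"az":0},{"tx":-0.762,"ty":-0.001,"tz":-0,"ax":0,"ay":0,"az":0},{"tx":-0.762,"ty":-0,"tz":-0,"ax":0,"ay":0,"az":0}]
end [466.25, 47.94, -2.0, 98.49]
```

step_arm([
  {"tx":-0.33,"ty":-0.12,"tz":0,"ax":0,"ay":0,"az":-0.032},
  {"tx":-0.33,"ty":-0.127,"tz":0,"ax":0,"ay":0,"az":-0.032},
  {"tx":-0.33,"ty":-0.127,"tz":0,"ax":0,"ay":0,"az":-0.033},
  {"tx":-0.33,"ty":-0.127,"tz":0,"ax":0,"ay":0,"az":-0.032},
  {"tx":-0.33,"ty":-0.127,"tz":0,"ax":0,"ay":0,"az":-0.033},
])

```text
clock: 18.02
eef_pos: [443.9, 226.9, -1.9]
tcp_rot: [3.141, -0.001, 1.668]
contact_force: [-1.7, 2.7, 1.4]
opening: 0.597
grasp_force: 1.4
```

step_arm([
  {"tx":-0.33,"ty":-0.127,"tz":0,"ax":0,"ay":0,"az":-0.033},
  {"tx":-0.5,"ty":0,"tz":0,"ax":0,"ay":0,"az":0},
  {"tx":-0.6,"ty":0,"tz":0,"ax":0,"ay":0,"az":0},
  {"tx":-0.6,"ty":0,"tz":0,"ax":0,"ay":0,"az":0},
  {"tx":-0.6,"ty":0,"tz":0,"ax":0,"ay":0,"az":0},
])

```text
clock: 18.65
eef_pos: [449.9, 160.0, -2.0]
tcp_rot: [3.141, -0.0, 1.719]
contact_force: [-0.3, 4.9, 3.0]
opening: 0.599
grasp_force: 2.2
```

step_arm([
  {"tx":-0.6,"ty":0,"tz":0,"ax":0,"ay":0,"az":0},
  {"tx":-0.6,"ty":0,"tz":0,"ax":0,"ay":0,"az":0},
  {"tx":-0.5,"ty":0,"tz":0,"ax":0,"ay":0,"az":0},
  {"tx":-0.3,"ty":0,"tz":0,"ax":0,"ay":0,"az":0},
  {"tx":-0.1,"ty":0,"tz":0,"ax":0,"ay":0,"az":0},
])

```text
clock: 19.27
eef_pos: [457.3, 108.6, -2.1]
tcp_rot: [-3.141, -0.0, 1.719]
contact_force: [-0.7, 4.4, 2.7]
opening: 0.604
grasp_force: 2.5
```

```bash
python3 look.py e
```

```text
19.275 [457.3 108.6  -2.1] 98.47 [-0.7  4.4  2.7]
implied carrier [467.   43.3] [-1.563e+02  1.000e-01  0.000e+00]
side 463 [457.4  53.6] [ 78.1 137.7] 7.1 dock [-167.8   -7.9  -91.4]
scene 1453 [467.1  43.2] [ 95.6 112.2] 8.5 dock [-156.1    0.2  -90. ]
```

step_arm([
  {"tx":-0.3,"ty":0,"tz":0,"ax":0,"ay":0,"az":0},
  {"tx":-0.5,"ty":0,"tz":0,"ax":0,"ay":0,"az":0},
  {"tx":-0.5,"ty":0,"tz":0,"ax":0,"ay":0,"az":0},
  {"tx":-0.5,"ty":0,"tz":0,"ax":0,"ay":0,"az":0},
  {"tx":-0.5,"ty":0,"tz":0,"ax":0,"ay":0,"az":0},
])

```text
clock: 20.0
eef_pos: [465.8, 51.1, -2.2]
tcp_rot: [-3.141, 0.0, 1.719]
contact_force: [-0.8, 1.8, -1.4]
opening: 0.597
grasp_force: 0.8
```

step_arm([
  {"tx":-0.5,"ty":0,"tz":0,"ax":0,"ay":0,"az":0},
  {"tx":-0.4,"ty":0,"tz":0,"ax":0,"ay":0,"az":0},
  {"tx":-0.3,"ty":0,"tz":0,"ax":0,"ay":0,"az":0},
  {"tx":-0.3,"ty":0,"tz":0,"ax":0,"ay":0,"az":0},
  {"tx":-0.2,"ty":0,"tz":0,"ax":0,"ay":0,"az":0},
])

```text
clock: 20.62
eef_pos: [472.1, 9.8, -2.1]
tcp_rot: [-3.142, -0.0, 1.719]
contact_force: [-0.6, 1.7, -0.8]
opening: 0.605
grasp_force: 0.9
```

```bash
python3 look.py f
```

```text
20.625 [472.1   9.8  -2.1] 98.51 [-0.6  1.7 -0.8]
implied carrier [481.9 -55.5] [-56.4   0.3   0.1]
side 504 [469.2 -45.5] [138.4 137.6] 20.6 dock [-68.1 -10.8 -77.8]
scene 1701 [476.7 -59.5] [140.7 130.4] 21.3 dock [-53.2  -5.5 -77.2]
```

step_arm([
  {"tx":-0.3,"ty":0,"tz":0,"ax":0,"ay":0,"az":0},
  {"tx":-0.3,"ty":0,"tz":0,"ax":0,"ay":0,"az":0},
  {"tx":-0.3,"ty":0,"tz":0,"ax":0,"ay":0,"az":0},
  {"tx":-0.3,"ty":0,"tz":0,"ax":0,"ay":0,"az":0},
  {"tx":-0.3,"ty":0,"tz":0,"ax":0,"ay":0,"az":0},
])

```text
clock: 21.35
eef_pos: [477.7, -27.4, -2.0]
tcp_rot: [-3.142, -0.0, 1.719]
contact_force: [-0.3, 4.6, 1.7]
opening: 0.599
grasp_force: 2.0
```

step_arm([
  {"tx":-0.3,"ty":0,"tz":0,"ax":0,"ay":0,"az":0},
  {"tx":-0.3,"ty":0,"tz":0,"ax":0,"ay":0,"az":0},
  {"tx":-0.3,"ty":0,"tz":0,"ax":0,"ay":0,"az":0},
  {"tx":-0.2,"ty":0,"tz":0,"ax":0,"ay":0,"az":0},
  {"tx":-0.2,"ty":0,"tz":0,"ax":0,"ay":0,"az":0},
])

```text
clock: 21.98
eef_pos: [482.5, -59.3, -2.0]
tcp_rot: [-3.142, -0.0, 1.719]
contact_force: [-0.3, 5.2, 2.9]
opening: 0.6
grasp_force: 2.4
```

step_arm([
  {"tx":-0.16,"ty":0,"tz":0,"ax":0,"ay":0,"az":0},
  {"tx":-0.12,"ty":0,"tz":0,"ax":0,"ay":0,"az":0},
  {"tx":-0.08,"ty":0,"tz":0,"ax":0,"ay":0,"az":0},
])

```text
clock: 22.35
eef_pos: [483.8, -68.1, -2.1]
tcp_rot: [-3.142, -0.0, 1.719]
contact_force: [-0.7, 4.4, 3.2]
opening: 0.599
grasp_force: 2.6
```

step_arm([
  {"tx":-0.05,"ty":0,"tz":0,"ax":0,"ay":0,"az":0},
  {"tx":0,"ty":0,"tz":0,"ax":0,"ay":0,"az":0},
])

```text
clock: 22.6
eef_pos: [484.0, -69.3, -2.1]
tcp_rot: [-3.142, 0.0, 1.719]
contact_force: [-1.4, 2.5, 2.9]
opening: 0.601
grasp_force: 1.5
```

```bash
python3 look.py g
```

```text
22.6 [484.  -69.3  -2.1] 98.52 [-1.4  2.5  2.9]
implied carrier [ 493.8 -134.6] [23.6  0.4  0.1]
side 477 [ 470.4 -117.6] [165.2 106.1] 54.6 dock [  3.4 -20.2 -43.8]
scene 1417 [ 498.6 -145.6] [144.2 135.9] 10.5 dock [ 35.2   3.5 -87.9]
```

Implied X is 23.6, so creep the last bit to the stop.

step_arm([
  {"tx":-0.04,"ty":0,"tz":0,"ax":0,"ay":0,"az":0},
  {"tx":0,"ty":0,"tz":0,"ax":0,"ay":0,"az":0},
])

```text
clock: 22.95
eef_pos: [484.1, -70.2, -2.1]
tcp_rot: [-3.141, -0.0, 1.719]
contact_force: [-0.7, 4.5, 1.9]
opening: 0.597
grasp_force: 1.9
```

step_arm([
  {"tx":-0.04,"ty":0,"tz":0,"ax":0,"ay":0,"az":0},
  {"tx":0,"ty":0,"tz":0,"ax":0,"ay":0,"az":0},
])

```text
clock: 23.2
eef_pos: [484.1, -70.7, -2.1]
tcp_rot: [-3.141, -0.001, 1.719]
contact_force: [-0.8, 9.8, 3.5]
opening: 0.599
grasp_force: 4.5
```

step_arm([
  {"tx":-0.03,"ty":0,"tz":0,"ax":0,"ay":0,"az":0},
  {"tx":0,"ty":0,"tz":0,"ax":0,"ay":0,"az":0},
])

```text
clock: 23.45
eef_pos: [484.1, -70.8, -2.1]
tcp_rot: [-3.141, -0.002, 1.719]
contact_force: [-0.3, 14.6, 4.4]
opening: 0.597
grasp_force: 7.4
```

Home against the stop: force rose to 15 N at implied X ≈ 25. Now back off, rise and go to the crank.

```bash
python3 - <<'E'
from push import *
from fit import *
P=cloud(load('w2')); 
ax,_=fromdock(55,105,0); hd=np.array([589.4,-185.7]); print('axis',ax,'r',np.linalg.norm(hd-ax),'ang',np.degrees(np.arctan2(*(hd-ax)[::-1])))
Q=P.reshape(-1,3); 
m=np.hypot(*(Q[:,:2]-ax).T)<9; print('hub z',np.percentile(Q[m,2],[5,50,95]).round(1))
for q,rr in [((594,-168),6)]:
  m=np.hypot(*(Q[:,:2]-q).T)<rr; print('arm',np.percentile(Q[m,2],[5,50,95]).round(1))
p0=[484.1,-70.9,-2.1,98.5]; b=[479.5,-40,-2.1,98.5]; c=[479.5,-40,100,98.5]; d=[589.4,-185.7,150,98.5]
show([lin(p0,b,2)[0],b]+lin(b,c,5)+lin(c,d,8),p0)
E
```

```text
axis [ 601.84221502 -150.27358716] r 37.54782872195438 ang -109.35193549446849
hub z [54.8 56.3 57.6]
arm [40.1 53.  54.7]
[{"tx":0.625,"ty":0,"tz":-0,"ax":0,"ay":0,"az":-0},{"tx":0.625,"ty":0.001,"tz":-0,"ax":0,"ay":0,"az":-0},{"tx":-0,"ty":-0,"tz":-0.817,"ax":0,"ay":0,"az":-0},{"tx":-0,"ty":-0,"tz":-0.817,"ax":0,"ay":0,"az":-0},{"tx":-0,"ty":-0,"tz":-0.816,"ax":0,"ay":0,"az":-0}]
[{"tx":-0,"ty":-0,"tz":-0.817,"ax":0,"ay":0,"az":-0},{"tx":-0,"ty":-0,"tz":-0.817,"ax":0,"ay":0,"az":-0},{"tx":-0.802,"ty":0.435,"tz":-0.25,"ax":0,"ay":0,"az":-0},{"tx":-0.802,"ty":0.436,"tz":-0.25,"ax":0,"ay":0,"az":-0},{"tx":-0.802,"ty":0.436,"tz":-0.25,"ax":0,"ay":0,"az":-0}]
[{"tx":-0.801,"ty":0.436,"tz":-0.25,"ax":0,"ay":0,"az":-0},{"tx":-0.802,"ty":0.436,"tz":-0.25,"ax":0,"ay":0,"az":-0},{"tx":-0.802,"ty":0.435,"tz":-0.25,"ax":0,"ay":0,"az":-0},{"tx":-0.801,"ty":0.436,"tz":-0.25,"ax":0,"ay":0,"az":-0},{"tx":-0.802,"ty":0.436,"tz":-0.25,"ax":0,"ay":0,"az":-0}]
end [589.4, -185.7, 150.0, 98.5]
```

step_arm([
  {"tx":0.62,"ty":0,"tz":0,"ax":0,"ay":0,"az":0},
  {"tx":0.63,"ty":0,"tz":0,"ax":0,"ay":0,"az":0},
  {"tx":0,"ty":0,"tz":-0.82,"ax":0,"ay":0,"az":0},
  {"tx":0,"ty":0,"tz":-0.82,"ax":0,"ay":0,"az":0},
  {"tx":0,"ty":0,"tz":-0.82,"ax":0,"ay":0,"az":0},
])

```text
clock: 24.08
eef_pos: [479.5, -40.4, 59.9]
tcp_rot: [-3.141, 0.0, 1.72]
contact_force: [0.1, -0.4, -0.1]
opening: 0.595
grasp_force: 0.0
```

step_arm([
  {"tx":0,"ty":0,"tz":-0.82,"ax":0,"ay":0,"az":0},
  {"tx":0,"ty":0,"tz":-0.82,"ax":0,"ay":0,"az":0},
  {"tx":-0.8,"ty":0.435,"tz":-0.25,"ax":0,"ay":0,"az":0},
  {"tx":-0.8,"ty":0.435,"tz":-0.25,"ax":0,"ay":0,"az":0},
  {"tx":-0.8,"ty":0.435,"tz":-0.25,"ax":0,"ay":0,"az":0},
], gripper=0.4)

```text
clock: 24.7
eef_pos: [521.9, -96.7, 119.0]
tcp_rot: [3.142, 0.0, 1.72]
contact_force: [0.1, -0.8, -0.2]
opening: 0.403
grasp_force: 0.0
```

step_arm([
  {"tx":-0.8,"ty":0.435,"tz":-0.25,"ax":0,"ay":0,"az":0},
  {"tx":-0.8,"ty":0.435,"tz":-0.25,"ax":0,"ay":0,"az":0},
  {"tx":-0.8,"ty":0.435,"tz":-0.25,"ax":0,"ay":0,"az":0},
  {"tx":-0.8,"ty":0.435,"tz":-0.25,"ax":0,"ay":0,"az":0},
  {"tx":-0.8,"ty":0.435,"tz":-0.25,"ax":0,"ay":0,"az":0},
])

```text
clock: 25.32
eef_pos: [590.2, -187.8, 149.8]
tcp_rot: [-3.141, 0.0, 1.719]
contact_force: [-0.0, 0.1, -0.5]
opening: 0.405
grasp_force: 0.0
```

```bash
python3 - <<'E'
from push import *
s=r.sense(); print(s['clock'],s['eef_pos'],np.degrees(s['tcp_rot'][2]),s['opening'])
grab('wrist','w6'); grab('side','s6'); grab('scene','sc6')
a=load('w6')['p']; b=load('s6')['p'][150:270,260:400]; c=load('sc6')['p'][190:310,200:340]
p=np.hstack([cv2.resize(a,(480,360)),np.vstack([cv2.resize(b,(210,180)),cv2.resize(c,(210,180))])])
cv2.imwrite('pics/c6.png',p[:,:,::-1])
E
```

```text
25.325 [ 590.20872197 -187.8385177   149.82198763] 98.50677031879796 0.405424227613925
```

View pics/c6.png

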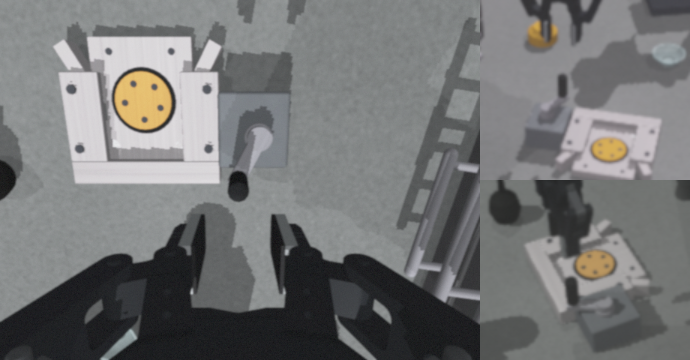

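The picture shows the plate home between the lips (disc at (143,100)), the handle at (238,185) and the fingers symmetric about it. I'll use only numeric checks from here.

```bash
cat > pos.py <<'E'
import sys
from push import *
def measure(fn):
    f=load(fn);P=cloud(f).reshape(-1,3);g=f['p'].reshape(-1,3).astype(int)
    ax=fromdock(55,105,0)[0]
    m=(P[:,2]>12)&(P[:,2]<19)&(g[:,0]-g[:,2]>60)&(np.hypot(*(P[:,:2]-fromdock(25,0,0)[0]).T)<60)
    c,rad=cv2.minEnclosingCircle(P[m,:2].astype(np.float32)); print('disc dock',np.round(todock(c,0)[:2],1),'rad',round(rad,1),m.sum())
    m=(P[:,2]>88)&(P[:,2]<98)&(np.hypot(*(P[:,:2]-ax).T)<55)
    if m.sum()>20:
        c=np.array(cv2.minEnclosingCircle(P[m,:2].astype(np.float32))[0]); d=c-ax
        print('handle',c.round(1),P[m,:2].mean(0).round(1),'r',np.linalg.norm(d).round(1),'crank',round((np.radians(TH)-np.arctan2(d[1],d[0]))%(2*np.pi),3))
if __name__=='__main__': measure(sys.argv[1])
E
python3 pos.py w6
python3 - <<'E'
from push import *
p0=[590.2,-187.8,149.8,98.5]
show(lin(p0,[589.6,-185.6,110,98.5],2)+lin([589.6,-185.6,110,98.5],[589.6,-185.6,70,98.5],4)+lin([589.6,-185.6,70,98.5],[589.6,-185.6,60,98.5],2),p0)
E
```

```text
disc dock [25.1 -0.6] rad 26.9 4429
handle [ 589.8 -186.2] [ 589.9 -185.6] r 37.9 crank 0.47
[{"tx":0.045,"ty":-0.005,"tz":0.796,"ax":0,"ay":0,"az":-0},{"tx":0.046,"ty":-0.006,"tz":0.796,"ax":0,"ay":0,"az":-0},{"tx":-0,"ty":0,"tz":0.4,"ax":0,"ay":0,"az":-0},{"tx":-0,"ty":0,"tz":0.4,"ax":0,"ay":0,"az":-0},{"tx":-0,"ty":0,"tz":0.4,"ax":0,"ay":0,"az":-0}]
[{"tx":-0,"ty":0,"tz":0.4,"ax":0,"ay":0,"az":-0},{"tx":-0,"ty":0,"tz":0.2,"ax":0,"ay":0,"az":-0},{"tx":-0,"ty":0,"tz":0.2,"ax":0,"ay":0,"az":-0}]
end [589.59, -185.59, 60.0, 98.5]
```

step_arm([
  {"tx":0.05,"ty":0,"tz":0.8,"ax":0,"ay":0,"az":0},
  {"tx":0.02,"ty":0,"tz":0.8,"ax":0,"ay":0,"az":0},
  {"tx":0,"ty":0,"tz":0.4,"ax":0,"ay":0,"az":0},
  {"tx":0,"ty":0,"tz":0.4,"ax":0,"ay":0,"az":0},
  {"tx":0,"ty":0,"tz":0,"ax":0,"ay":0,"az":0},
])

```text
clock: 26.1
eef_pos: [588.8, -184.5, 89.8]
tcp_rot: [-3.141, -0.0, 1.719]
contact_force: [-1.6, 0.0, 0.9]
opening: 0.399
grasp_force: 0.0
```

step_arm([
  {"tx":0,"ty":0,"tz":0.3,"ax":0,"ay":0,"az":0},
  {"tx":0,"ty":0,"tz":0.3,"ax":0,"ay":0,"az":0},
  {"tx":0,"ty":0,"tz":0,"ax":0,"ay":0,"az":0},
])

```text
clock: 26.48
eef_pos: [588.8, -184.5, 74.8]
tcp_rot: [-3.141, -0.0, 1.719]
contact_force: [-0.4, -0.1, 0.1]
opening: 0.403
grasp_force: 0.0
```

step_arm([
  {"tx":-0.05,"ty":0.03,"tz":0.2,"ax":0,"ay":0,"az":0},
  {"tx":0,"ty":0,"tz":0.2,"ax":0,"ay":0,"az":0},
  {"tx":0,"ty":0,"tz":0.1,"ax":0,"ay":0,"az":0},
  {"tx":0,"ty":0,"tz":0,"ax":0,"ay":0,"az":0},
])

```text
clock: 26.98
eef_pos: [590.0, -185.7, 62.6]
tcp_rot: [-3.141, -0.0, 1.719]
contact_force: [0.5, -0.1, 0.5]
opening: 0.398
grasp_force: 0.0
```

step_arm([
  {"tx":0,"ty":0,"tz":0.08,"ax":0,"ay":0,"az":0},
  {"tx":0,"ty":0,"tz":0,"ax":0,"ay":0,"az":0},
])

```text
clock: 27.22
eef_pos: [590.1, -185.8, 60.9]
tcp_rot: [-3.142, -0.0, 1.719]
contact_force: [0.1, 0.7, 0.5]
opening: 0.4
grasp_force: 0.0
```

step_arm([
  {"tx":0,"ty":0,"tz":0,"ax":0,"ay":0,"az":0},
  {"tx":0,"ty":0,"tz":0,"ax":0,"ay":0,"az":0},
  {"tx":0,"ty":0,"tz":0,"ax":0,"ay":0,"az":0},
  {"tx":0,"ty":0,"tz":0,"ax":0,"ay":0,"az":0},
], gripper=0, newtons=30)

```text
clock: 27.72
eef_pos: [590.2, -185.8, 61.0]
tcp_rot: [3.142, 0.0, 1.719]
contact_force: [-1.3, -0.6, 2.3]
opening: 0.176
grasp_force: 29.2
```

```bash
cat > crank.py <<'E'
from push import *
import sys
th0,th1,n=map(float,sys.argv[1:4]); ax=fromdock(55,105,0)[0]
def at(t): a=np.radians(TH)-t; return ax+38*np.array([np.cos(a),np.sin(a)])
s=r.sense(); c=s['eef_pos']; yaw=np.degrees(s['tcp_rot'][2]); d=c[:2]-ax
print('now r',np.linalg.norm(d).round(2),'crank',((np.radians(TH)-np.arctan2(d[1],d[0]))%(2*np.pi)).round(3),'target off',(c[:2]-at(th0)).round(2))
show([[*at(t),c[2],yaw] for t in np.linspace(th0,th1,int(n)+1)[1:]],[*at(th0),c[2],yaw])
E
python3 crank.py 0.474 12.624 35 | sed 's/"tz":-\?0,"ax":0,"ay":0,"az":-\?0//g'
```

```text
now r 37.42 crank 0.465 target off [0.51 0.44]
[{"tx":0.317,"ty":-0.418,},{"tx":0.441,"ty":-0.286,},{"tx":0.511,"ty":-0.118,},{"tx":0.522,"ty":0.062,},{"tx":0.468,"ty":0.236,}]
[{"tx":0.361,"ty":0.382,},{"tx":0.209,"ty":0.481,},{"tx":0.033,"ty":0.524,},{"tx":-0.147,"ty":0.504,},{"tx":-0.31,"ty":0.424,}]
[{"tx":-0.435,"ty":0.293,},{"tx":-0.51,"ty":0.127,},{"tx":-0.522,"ty":-0.053,},{"tx":-0.473,"ty":-0.228,},{"tx":-0.367,"ty":-0.375,}]
[{"tx":-0.218,"ty":-0.478,},{"tx":-0.042,"ty":-0.523,},{"tx":0.139,"ty":-0.507,},{"tx":0.302,"ty":-0.429,},{"tx":0.431,"ty":-0.3,}]
[{"tx":0.507,"ty":-0.137,},{"tx":0.523,"ty":0.045,},{"tx":0.477,"ty":0.219,},{"tx":0.373,"ty":0.369,},{"tx":0.226,"ty":0.474,}]
[{"tx":0.051,"ty":0.523,},{"tx":-0.129,"ty":0.509,},{"tx":-0.296,"ty":0.434,},{"tx":-0.425,"ty":0.308,},{"tx":-0.504,"ty":0.145,}]
[{"tx":-0.524,"ty":-0.036,},{"tx":-0.481,"ty":-0.211,},{"tx":-0.38,"ty":-0.362,},{"tx":-0.234,"ty":-0.47,},{"tx":-0.06,"ty":-0.522,}]
end [605.25, -188.13, 61.05, 98.51]
```

step_arm([
  {"tx":0.32,"ty":-0.42,"tz":0,"ax":0,"ay":0,"az":0},
  {"tx":0.44,"ty":-0.285,"tz":0,"ax":0,"ay":0,"az":0},
  {"tx":0.51,"ty":-0.12,"tz":0,"ax":0,"ay":0,"az":0},
  {"tx":0.52,"ty":0.06,"tz":0,"ax":0,"ay":0,"az":0},
  {"tx":0.47,"ty":0.235,"tz":0,"ax":0,"ay":0,"az":0},
])

```text
clock: 28.35
eef_pos: [569.0, -130.9, 61.1]
tcp_rot: [3.141, 0.0, 1.72]
contact_force: [3.6, -4.3, -0.3]
opening: 0.175
grasp_force: 29.7
```

```bash
python3 crank.py 2.21 2.22 1|head -1; python3 - <<'E'
from h import *
s=r.sense();print(s['contact_force'],s['wrist_torque'],s['grasp_force'],s['opening'],s['clock'])
E
```

```text
now r 38.15 crank 2.251 target off [0.63 1.43]
[ 3.56223716 -4.27050375 -0.3151607 ] [-0.69517379 -0.74798513 -0.01615702] 29.70889985561371 0.17535493152049592 28.35
```

Low forces and a good radius, so I'll continue.

step_arm([
  {"tx":0.36,"ty":0.38,"tz":0,"ax":0,"ay":0,"az":0},
  {"tx":0.21,"ty":0.48,"tz":0,"ax":0,"ay":0,"az":0},
  {"tx":0.03,"ty":0.525,"tz":0,"ax":0,"ay":0,"az":0},
  {"tx":-0.15,"ty":0.505,"tz":0,"ax":0,"ay":0,"az":0},
  {"tx":-0.31,"ty":0.425,"tz":0,"ax":0,"ay":0,"az":0},
])

```text
clock: 28.98
eef_pos: [625.9, -119.7, 60.9]
tcp_rot: [-3.141, -0.001, 1.72]
contact_force: [-6.1, -4.4, 6.2]
opening: 0.177
grasp_force: 30.5
```

step_arm([
  {"tx":-0.435,"ty":0.29,"tz":0,"ax":0,"ay":0,"az":0},
  {"tx":-0.51,"ty":0.13,"tz":0,"ax":0,"ay":0,"az":0},
  {"tx":-0.52,"ty":-0.05,"tz":0,"ax":0,"ay":0,"az":0},
  {"tx":-0.475,"ty":-0.23,"tz":0,"ax":0,"ay":0,"az":0},
  {"tx":-0.365,"ty":-0.375,"tz":0,"ax":0,"ay":0,"az":0},
])

```text
clock: 29.6
eef_pos: [628.6, -177.5, 60.9]
tcp_rot: [3.142, -0.002, 1.719]
contact_force: [-2.1, 5.3, 6.8]
opening: 0.176
grasp_force: 30.3
```

```bash
python3 crank.py 5.681 5.69 1|head -1; python3 - <<'E'
from h import *
s=r.sense();print(s['contact_force'],s['grasp_force'],s['opening'],s['clock'])
grab('side','s7')
E
python3 pos.py s7
```

```text
now r 38.21 crank 5.655 target off [0.87 0.54]
[-2.10987969  5.26866812  6.77705689] 30.345870852470398 0.17635479661099754 29.6
disc dock [22.4  1.5] rad 27.5 272
handle [ 628.4 -174.7] [ 628.4 -173.3] r 36.0 crank 5.604
```

step_arm([
  {"tx":-0.22,"ty":-0.48,"tz":0,"ax":0,"ay":0,"az":0},
  {"tx":-0.04,"ty":-0.525,"tz":0,"ax":0,"ay":0,"az":0},
  {"tx":0.14,"ty":-0.505,"tz":0,"ax":0,"ay":0,"az":0},
  {"tx":0.3,"ty":-0.43,"tz":0,"ax":0,"ay":0,"az":0},
  {"tx":0.43,"ty":-0.3,"tz":0,"ax":0,"ay":0,"az":0},
])

```text
clock: 30.28
eef_pos: [570.1, -170.6, 61.1]
tcp_rot: [3.141, 0.0, 1.719]
contact_force: [6.7, 3.5, 0.5]
opening: 0.18
grasp_force: 29.9
```

step_arm([
  {"tx":0.505,"ty":-0.135,"tz":0,"ax":0,"ay":0,"az":0},
  {"tx":0.525,"ty":0.045,"tz":0,"ax":0,"ay":0,"az":0},
  {"tx":0.475,"ty":0.22,"tz":0,"ax":0,"ay":0,"az":0},
  {"tx":0.375,"ty":0.37,"tz":0,"ax":0,"ay":0,"az":0},
  {"tx":0.225,"ty":0.475,"tz":0,"ax":0,"ay":0,"az":0},
])

```text
clock: 30.9
eef_pos: [587.1, -114.5, 60.9]
tcp_rot: [-3.141, -0.0, 1.72]
contact_force: [1.1, -6.5, 3.1]
opening: 0.175
grasp_force: 30.4
```

```bash
python3 crank.py 9.152 9.17 1|head -1; python3 - <<'E'
from h import *
s=r.sense();print(s['contact_force'],s['grasp_force'],s['opening'],s['clock'])
grab('side','s8')
E
python3 pos.py s8
```

```text
now r 38.66 crank 2.898 target off [0.77 1.05]
[ 1.07264049 -6.45364879  3.05858398] 30.39078176021576 0.1748359973395808 30.9
disc dock [24.2  2.6] rad 27.7 269
handle [ 586.1 -113.2] [ 586.2 -109.7] r 40.3 crank 2.887
```

step_arm([
  {"tx":0.05,"ty":0.525,"tz":0,"ax":0,"ay":0,"az":0},
  {"tx":-0.13,"ty":0.51,"tz":0,"ax":0,"ay":0,"az":0},
  {"tx":-0.295,"ty":0.435,"tz":0,"ax":0,"ay":0,"az":0},
  {"tx":-0.425,"ty":0.31,"tz":0,"ax":0,"ay":0,"az":0},
  {"tx":-0.505,"ty":0.145,"tz":0,"ax":0,"ay":0,"az":0},
])

```text
clock: 31.58
eef_pos: [639.1, -140.0, 60.8]
tcp_rot: [-3.14, -0.001, 1.719]
contact_force: [-4.2, 1.7, 8.8]
opening: 0.177
grasp_force: 30.8
```

step_arm([
  {"tx":-0.525,"ty":-0.035,"tz":0,"ax":0,"ay":0,"az":0},
  {"tx":-0.48,"ty":-0.21,"tz":0,"ax":0,"ay":0,"az":0},
  {"tx":-0.38,"ty":-0.36,"tz":0,"ax":0,"ay":0,"az":0},
  {"tx":-0.235,"ty":-0.47,"tz":0,"ax":0,"ay":0,"az":0},
  {"tx":-0.06,"ty":-0.52,"tz":0,"ax":0,"ay":0,"az":0},
])

```text
clock: 32.2
eef_pos: [606.3, -187.8, 61.0]
tcp_rot: [3.141, -0.001, 1.719]
contact_force: [1.2, 4.5, 3.9]
opening: 0.182
grasp_force: 30.4
```

step_arm([
  {"tx":0,"ty":0,"tz":0,"ax":0,"ay":0,"az":0},
  {"tx":0,"ty":0,"tz":0,"ax":0,"ay":0,"az":0},
])

```text
clock: 32.45
eef_pos: [605.5, -187.7, 60.9]
tcp_rot: [-3.14, -0.001, 1.719]
contact_force: [-0.6, -0.0, 6.0]
opening: 0.172
grasp_force: 30.7
```

```bash
python3 crank.py 12.624 12.65 1|head -1; python3 - <<'E'
from h import *
grab('side','s9')
E
python3 pos.py s9
```

```text
now r 37.58 crank 0.05 target off [0.23 0.44]
disc dock [23.   1.2] rad 26.4 269
handle [ 604.9 -185.9] [ 603.8 -183. ] r 35.7 crank 0.06
```

step_arm([
  {"tx":0,"ty":0,"tz":0,"ax":0,"ay":0,"az":0},
  {"tx":0,"ty":0,"tz":0,"ax":0,"ay":0,"az":0},
  {"tx":0,"ty":0,"tz":0,"ax":0,"ay":0,"az":0},
  {"tx":0,"ty":0,"tz":0,"ax":0,"ay":0,"az":0},
], gripper=0.4)

```text
clock: 33.0
eef_pos: [605.9, -187.7, 60.7]
tcp_rot: [-3.141, -0.0, 1.719]
contact_force: [-0.2, -0.0, -0.2]
opening: 0.402
grasp_force: 0.0
```

step_arm([
  {"tx":0,"ty":0,"tz":-0.3,"ax":0,"ay":0,"az":0},
  {"tx":0,"ty":0,"tz":-0.8,"ax":0,"ay":0,"az":0},
  {"tx":0,"ty":0,"tz":-1,"ax":0,"ay":0,"az":0},
  {"tx":0,"ty":0,"tz":-1,"ax":0,"ay":0,"az":0},
  {"tx":0,"ty":0,"tz":-1,"ax":0,"ay":0,"az":0},
])

```text
clock: 33.62
eef_pos: [606.4, -187.9, 166.0]
tcp_rot: [3.14, 0.001, 1.719]
contact_force: [-0.4, -0.8, 1.1]
opening: 0.401
grasp_force: 0.0
```

step_arm([
  {"tx":0,"ty":0,"tz":-1,"ax":0,"ay":0,"az":0},
  {"tx":0,"ty":0,"tz":0,"ax":0,"ay":0,"az":0},
])

```text
clock: 33.88
eef_pos: [607.6, -188.3, 192.0]
tcp_rot: [3.137, 0.002, 1.719]
contact_force: [0.4, 0.2, -1.1]
opening: 0.399
grasp_force: 0.0
```

```bash
python3 - <<'E'
from h import *
grab('wrist','w9')
E
python3 pos.py w9
```

```text
disc dock [25.3 -0.6] rad 26.8 3431
handle [ 605.3 -188.1] [ 605.3 -187.5] r 38.0 crank 0.056
```

Carrier at (25.3, -0.6) and crank at about 12.62 rad, with the arm clear. Handing in.

```bash
python3 -c "
from rig import workorder; print(workorder.sign_off())"
```

```text
the job is handed in; nothing more can be done
None
```

The wide carrier is home in the dock (measured x 25.3 mm, y -0.6 mm) and the crank stands at about 12.62 rad, which by the gearing puts the bolt in the notch; I handed the job in at about 34 s with the arm clear, no verdict came back, and I viewed 11 pictures against the limit of 10.

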